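# Tip the counting tray of nuts into its drawer box

## Task

Slide the wooden drawer box along the counter until it is fully home, flush against the edge of the tipping tray's base and square under the tray's mouth. Then press the red plate on the tray's edge down, gently and by feel (never more than 20 N on the tray), until the tray bears firmly on its rubber stop; keep it pressed there until all four nuts have slid out into the box, and ease the tray back up to level without letting it snap back. Leave the jar, the tin and the screwdriver as they are.

Things in the scene. Friction and masses are not known exactly. Their poses are not given: they have to be found in the camera images.
- stand: Fixed stand: wooden base 170 (x) by 220 mm (y -140 to +80), 12 thick, two blue uprights at x +-60, y +-25, 145 high. Origin on the counter below the tray's hinge axis (along x, 130 mm up); mouth to +y. Its edge at y +80 is the box's fence: home = box centre at y 145 mm (151 at most), x within 20, box y axis along stand y within 0.12 rad.
- tray (a joint): Tilt of the sheet-metal tray, rad: 0 level, grows as the mouth drops. 100 mm wide, y -130 to +120, walls 30 high, mouth open. A spring lifts it to level: 3 to 8 N at the red plate; released, it snaps back. Nuts start to slide at 0.28 to 0.41. It meets its rubber stop somewhere in 0.44 to 0.62; then the push rises about 5 N per mm.
- tip_plate (a point): Centre of the top of the red press plate outside the tray's wall: 42 (x) by 40 mm (y), 6 thick, level with the wall tops. Turns with the tray, axes as the tray's (y to the mouth). Tray level: x -68, y +75, z 160 mm in the stand's frame. Travels 30 to 50 mm, nearly straight down, to the stop.
- stop: Steel column under the tray at stand y +55 mm; origin at its foot, 18 mm above the counter. On it an adjustable screw with a springy rubber pad; the screw's height setting (12 mm range) is not measured. A steady 10 to 15 N on the red plate for half a second holds the tray firmly on it (2 N or more on the stop).
- box: Loose open wooden drawer box, 140 (its x) by 130 (its y) by 48 mm high, walls and floor 7 mm, about 0.45 kg. Origin at the centre of its underside. Its -y wall goes against the stand's base; its +y wall bears the grip.
- box_grip (a point): Centre of the top of the pale wooden grip on the box's +y wall: block 60 mm long (box x), 14 thick (box y), top 76 mm above the counter, 58 mm from the box's centre along +y. Take it from above, closing along the box's y, 15 to 20 mm below its top; dragging the box takes 2 to 5 N.
- nut0: Loose hexagon nut of steel, 30 mm across flats, 14 mm high, 40 to 85 g, starting in the back half of the tray. Origin at the centre of its underside.
- nut1: Loose hexagon nut of brass, 30 mm across flats, 14 mm high, 40 to 85 g, starting in the back half of the tray. Origin at the centre of its underside.
- nut2: Loose hexagon nut of steel, 30 mm across flats, 14 mm high, 40 to 85 g, starting in the back half of the tray. Origin at the centre of its underside.
- nut3: Loose hexagon nut of brass, 30 mm across flats, 14 mm high, 40 to 85 g, starting in the back half of the tray. Origin at the centre of its underside.
- jar: Bystander: closed amber jar, 60 mm wide, 85 mm high; origin under its centre. Leave alone.
- tin: Bystander: closed tin with a white label, 66 mm wide, 90 mm high; origin under its centre. Leave alone.
- driver: Bystander: screwdriver about 200 mm long, lying on the counter on the far side of the box; origin near its middle. Leave alone.
Things that resemble listed ones, but are neither listed nor needed, are in the scene too. What is shaped like the nut2 but pink is not meant.

How it is judged:
By the outcome, as a careful person would: the job done as asked, in the order asked, and still so for the second after the job is handed in, with the robot touching nothing.
It also fails if it takes over 70 s, if anything falls off the work surface, if the arm or the gripper's body presses on something with over 40 N, if the wrist force passes 120 N, or if a joint passes its speed limit or range.

## Robot

A 6-joint arm with a two-finger parallel gripper is mounted at the origin on the work surface. World frame = base frame: x ahead of the robot, y to its left, z up, the work surface at z = 0. Lengths are in m, angles in rad, forces in N, time in s.
With the tool pointing down it reaches from about 0.25 to 0.775 m from the base axis. Payload 8.9 kg.
Tool frame: the origin (TCP) lies between the finger pads; the fingertips stand 11 mm ahead of it and the grasp point (between the pads) lies 8 mm behind it; z points along the fingers, y is the direction in which the jaws open and shut (so a half turn about z gives the same grasp; the last joint's range is limited). The gripper opens to 85 mm and grips with 20 to 120 N. Pads are 22 mm wide; open, the fingers measure 114 mm over their backs; the gripper's body (76 mm by 85 mm) begins 54 mm behind the grasp point. The pads swing forward as they close: fully open they stand 13 mm farther back than shut.
Start: joints at [-0.139, 0.291, -0.153, 1.127, 0, 1.431], TCP at [0.525, 0, 0.242] pointing down, gripper open.
Joint ranges: [-2.52, 2.52], [-0.91, 1.74], [-1.3, 1.37], [-1.96, 2.02], [-1.52, 1.47], [-3.14, 3.14]. Speed limits (rad/s): [2.22, 2.22, 2.79, 3.14, 3.14, 3.14].

## Interface

Orientations are given as a unit quaternion [w, x, y, z].
In Python, from bench import bot, optics gives the robot as it stands.
- The arm moves only by the tool step_arm, never from a script. Its argument "motion" is a list of rows, each an object with "dp": the shift along the world's x, y, z in m, a list of three; "delta_rot": the turn, a rotation vector about the world's x, y, z in rad, a list of three; "hand": the opening, from 0 (shut) to 1 (fully open). A call has 1 to 12 rows; each row is the pose to reach, as a shift and turn from the pose commanded when the call began; what a row does not reach only later rows make up. A row lasts 1/10 s, in which the tool goes at most 50 mm and 8.59 degrees, less where a joint would pass 70% of its speed; a pose out of reach is approached as far as the arm can. A call with a gripper value outside its range is refused whole. The fingers move at their own pace and stop on an object; the grip force is fixed at half the most. Time passes only in rows, so rows that repeat a pose let the fingers close. It gives the time, the measured TCP pose, the force and the opening at its end, in the units of the state.
- bot.get_obs(): the state, without advancing time (a new reading comes with each control period).
- optics.read_camera(name): name is "scene" or "side" or "wrist"; returns a dict with "img" (400x640x3 uint8, blue, green, red), "fx", "fy", "cx", "cy" (pixels), "position" and "rotation" of the camera in the world; the wrist camera has in their place "mount" (4x4, takes a point from camera to tool coordinates, whose origin is the TCP and whose axes are the flange's). Camera axes: x right, y up, looking along -z (the intrinsics and any distortion apply to the point x, -y, -z); pixel columns grow to the right and rows downward; lengths in m; the calibration is good to about 2 mm. A picture is of the moment at which its call begins: read the wrist's pose just before it. There is no depth.
- bot.close_job(): hands the job in, once; it reports no verdict.
The state is a dict: "t": time; "joint_pos": joint angles; "qvel": joint speeds; "joint_efforts": joint torques, N m; "tcp_pos": TCP position; "tcp_rot": TCP orientation; "ft_force": force on the tool from outside, world axes, zero at the start; "wrist_torque": the same for the moment, N m; "opening": opening from 0.0 (shut) to 1.0 (fully open).
Only numpy, scipy, OpenCV 4.12 (cv2) and the standard library are available. Lean on these libraries where they do the work, as an engineer would, in place of code of your own. Each camera call takes 0.05 s, during which the arm holds its last target.

## Working session

There is one attempt and no reset: what is moved stays moved. The work goes in short steps, Python scripts to look and compute and a tool call to move; the robot and the scene stay as the last step left them, time stands still between calls to the robot, and variables do not carry over. Pictures are saved under pics/ and viewed, and the job is handed in when it is done.

Besides the shell and the picture viewer there is one more tool, called after ">>>" by a JSON object that holds its "api" and its "payload", one argument or row to a line. step_arm: Moves the arm, as the interface text tells. Its arguments: {"type":"object","properties":{"motion":{"type":"array","items":{"type":"object","properties":{"dp":{"type":"array","items":{"type":"number"}},"delta_rot":{"type":"array","items":{"type":"number"}},"hand":{"type":"number"}}}}},"required":["motion"]}

```bash
ls; mkdir -p pics; python3 - <<'E'
from bench import bot, optics
import cv2
o=bot.get_obs()
for k,v in o.items(): print(k,v)
for n in ["scene","side","wrist"]:
    c=optics.read_camera(n); cv2.imwrite(f"pics/a_{n}.png",c["img"])
    print(n,{k:(v.tolist() if hasattr(v,'tolist') else v) for k,v in c.items() if k!="img"})
E
```

```text
pics
t 0.0
joint_pos [-1.39317289e-01  2.91214015e-01 -1.54108375e-01  1.12664877e+00
  1.47878297e-05  1.43152527e+00]
qvel [-7.94983575e-05  3.97901853e-04 -5.04547453e-05 -1.06371091e-03
 -1.38951731e-05  1.16004679e-03]
joint_efforts [-3.46096487e-03 -5.37150800e+01  3.31364536e+01  1.60375424e-02
 -3.39078597e-04  1.08972756e-05]
tcp_pos [5.24611177e-01 5.39443641e-05 2.41773392e-01]
tcp_rot [-4.73465607e-04  7.07123006e-01  7.07090312e-01 -3.47768060e-04]
ft_force [-0.56851474 -0.15256764  0.64133705]
wrist_torque [ 0.00076374 -0.00761405  0.02241994]
opening 1.0002020946155152
scene {'fx': 508.5226647868518, 'fy': 508.5226647868518, 'cx': 327.02970945234387, 'cy': 196.88273735023702, 'position': [0.9473849870151567, 0.43730908657215367, 1.0660740874528871], 'rotation': [0.3083408793131989, 0.0833281449543799, 0.26924881939627165, 0.9085633690924034]}
side {'fx': 379.981850270391, 'fy': 379.981850270391, 'cx': 320.62300233498496, 'cy': 200.36449376800232, 'position': [0.4724548477750236, -0.5626261984012283, 0.5652569705155371], 'rotation': [0.90654963635872, 0.4090645488769155, -0.045735081960882, -0.0935000211124541]}
wrist {'fx': 278.41759766994187, 'fy': 278.41759766994187, 'cx': 324.1029645116272, 'cy': 196.1206044539887, 'mount': [[-4.508273477332207e-05, 0.9491934601477613, 0.3146931412984208, 0.08092115597648344], [0.9999999980484249, 2.9181267718792628e-05, 5.5241325362424443e-05, 0.001094900418364797], [4.325155995837989e-05, 0.3146931431747035, -0.9491934596109101, -0.13136828905549391], [0.0, 0.0, 0.0, 1.0]]}
```

View pics/a_scene.png

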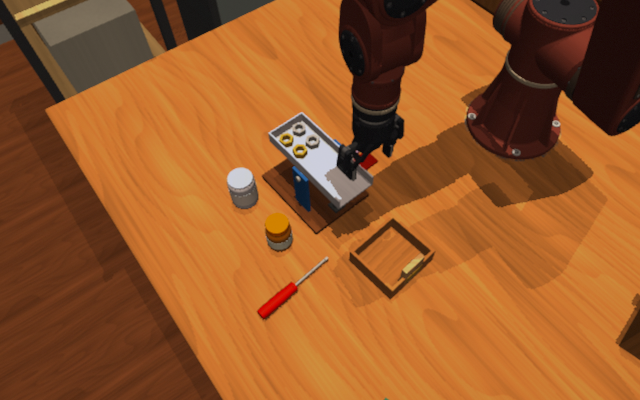

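View pics/a_side.png

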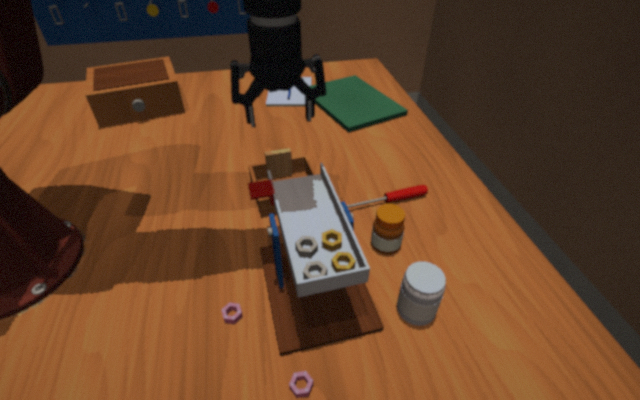

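View pics/a_wrist.png

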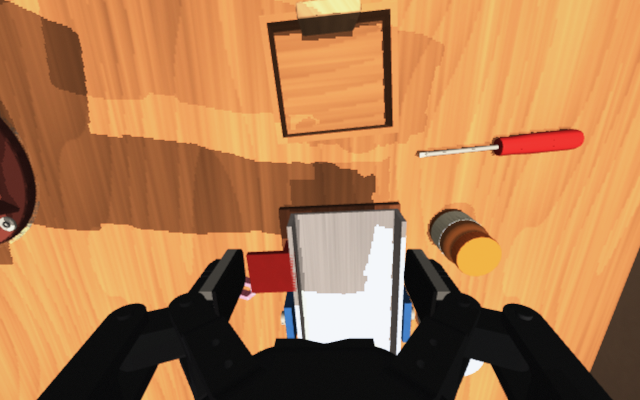

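```bash
cat > h.py <<'E'
import numpy as np, cv2
from scipy.spatial.transform import Rotation as R
from scipy.optimize import least_squares
def q(v): return R.from_quat([v[1],v[2],v[3],v[0]])
class Cam:
    def __init__(s,c,obs=None):
        s.K=[c[k] for k in("fx","fy","cx","cy")]
        if "mount" in c:
            M=np.array(c["mount"]); T=q(obs["tcp_rot"]).as_matrix()
            s.R=T@M[:3,:3]; s.p=T@M[:3,3]+np.array(obs["tcp_pos"])
        else: s.R=q(c["rotation"]).as_matrix(); s.p=np.array(c["position"])
    def proj(s,P):
        P=np.atleast_2d(P); d=(P-s.p)@s.R; fx,fy,cx,cy=s.K
        return np.c_[cx+fx*d[:,0]/-d[:,2], cy+fy*d[:,1]/d[:,2]]
    def at(s,uv,z):
        fx,fy,cx,cy=s.K; uv=np.atleast_2d(uv).astype(float)
        d=np.c_[(uv[:,0]-cx)/fx,-(uv[:,1]-cy)/fy,-np.ones(len(uv))]@s.R.T
        return s.p+d*((z-s.p[2])/d[:,2])[:,None]
def fit(obsl,x0=(0,0,0)):
    # obsl: (cam, local pts, uv); pose x,y,yaw
    def f(x):
        M=R.from_euler('z',x[2]).as_matrix(); r=[]
        for c,P,uv in obsl: r.append((c.proj(np.array(P)@M.T+[x[0],x[1],0])-uv).ravel())
        return np.concatenate(r)
    s=least_squares(f,x0); return s.x,f(s.x).reshape(-1,2)
E
cat > cap.py <<'E'
import sys,pickle
from bench import bot,optics
import cv2
tag=sys.argv[1]
o=bot.get_obs(); d={}
for n in sys.argv[2:]:
    o=bot.get_obs(); c=optics.read_camera(n); d[n]=(c,o); cv2.imwrite(f"pics/{tag}_{n}.png",c["img"])
pickle.dump(d,open(f"pics/{tag}.pkl","wb"))
E
python3 cap.py b scene side wrist
python3 - <<'E'
import cv2
def cr(n,x,y,w,h,k): 
    i=cv2.imread(f"pics/b_{n}.png")[y:y+h,x:x+w]; cv2.imwrite(f"pics/bc_{n}.png",cv2.resize(i,None,fx=k,fy=k,interpolation=cv2.INTER_CUBIC))
cr("scene",240,100,200,200,3); cr("wrist",240,0,200,300,2)
cr("side",220,130,200,240,2.5)
E
```

```text
(no output)
```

View pics/bc_scene.png

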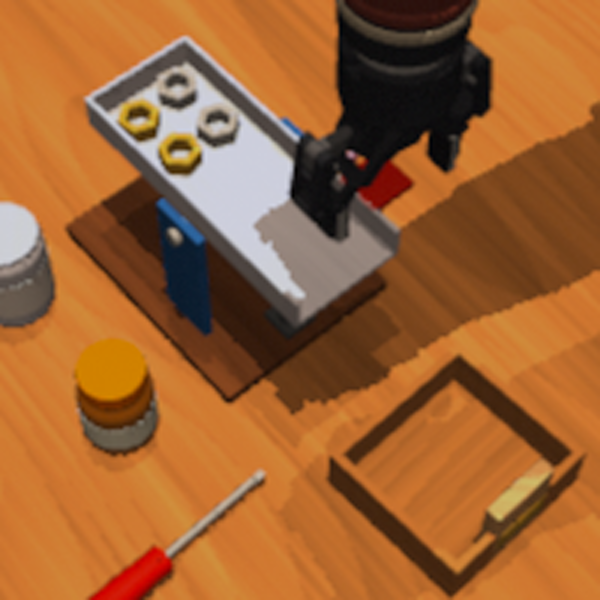

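View pics/bc_wrist.png

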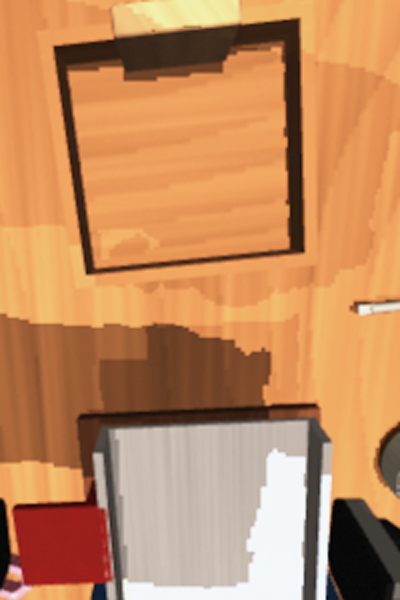

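View pics/bc_side.png

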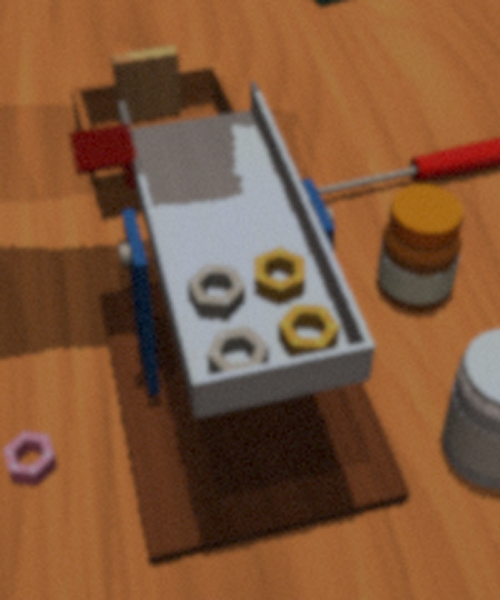

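```bash
cat > m.py <<'E'
from h import *; import pickle
d=pickle.load(open("pics/b.pkl","rb")); C={n:Cam(*d[n]) for n in d}
S,W,D=C["scene"],C["wrist"],C["side"]
mm=lambda a:np.array(a)/1000.
st=[(S,mm([[85,-140,12],[85,80,12],[-85,80,12],[50,-130,160],[-50,-130,160],[-50,120,160]]),[[262.7,176],[316.7,231],[368.3,194.3],[269,133.3],[301.7,112.7],[372.7,178.3]]),
(W,mm([[-85,80,12],[85,80,12],[-89,95,160],[-47,95,160],[-47,55,160],[-89,55,160]]),[[279,207.5],[400,202],[247,252.5],[292.5,251.5],[295,291],[251,292.5]]),
(D,mm([[85,-140,12],[-85,-140,12],[50,-130,160],[-50,-130,160]]),[[220+405/2.5,130+494/2.5],[220+152/2.5,130+556/2.5],[220+373/2.5,130+345/2.5],[220+190/2.5,130+385/2.5]])]
x,r=fit(st,(.5,0,0)); print(x,'\n',r.round(1))
for o in st: print(fit([o],x)[0])
bx=[(S,mm([[-70,-65,48],[70,-65,48],[70,65,48],[-70,65,48]]),[[392.7,218.7],[350,254],[390.7,292.3],[434.3,252.7]]),
(W,mm([[-63,58,48],[63,58,48],[63,-58,48],[-63,-58,48]]),[[267.5,24],[389,10],[392,125],[283.5,136]])]
b,r=fit(bx,(.5,.2,0)); print(b,'\n',r.round(1))
for o in bx: print(fit([o],b)[0])
Rm=R.from_euler('z',x[2]).as_matrix()[:2,:2]
print("home",x[:2]+Rm@[0,.145],"plate",x[:2]+Rm@[-.068,.075])
Rb=R.from_euler('z',b[2]).as_matrix()[:2,:2]
print("grip",b[:2]+Rb@[0,.058],"box in stand",Rm.T@(b[:2]-x[:2]),b[2]-x[2])
E
python3 m.py
```

```text
[ 0.55029352 -0.13255554  0.04523037] 
 [[-1.9 -1.6]
 [-1.3  1.5]
 [ 0.5 -0.9]
 [-1.3 -1.2]
 [-0.1 -1.7]
 [ 0.3 -1.7]
 [-1.   0.7]
 [ 0.9  1. ]
 [-2.3  0.5]
 [ 0.6 -0.5]
 [ 1.6 -1. ]
 [-0.4 -0.7]
 [ 1.7 -0.9]
 [-2.1 -0.4]
 [ 0.2 -0.4]
 [ 0.5 -1.3]]
[ 0.5506183  -0.12968211  0.04489226]
[ 0.55051015 -0.13262265  0.0467904 ]
[ 0.5489036  -0.13362164  0.05344062]
[0.53590565 0.10876454 0.09871549] 
 [[-0.9 -4.7]
 [-1.4 -2.9]
 [ 0.7 -1.2]
 [ 0.4 -2.2]
 [-0.6 -2.1]
 [ 1.8 -2.3]
 [ 1.2  0.8]
 [-0.1  0.9]]
[0.53965909 0.11404362 0.09159189]
[0.53527858 0.1078823  0.10012354]
home [0.54373735 0.01229617] plate [ 0.47897194 -0.06070686]
grip [0.53018944 0.16648217] box in stand [-0.00346189  0.24172382] 0.05348512875510426
```

>>> {"api": "step_arm", "payload": {
  "motion": [
    {"dp": [0, 0.015, 0], "delta_rot": [0, 0, 0.13], "hand": 1},
    {"dp": [0, 0.03, 0], "delta_rot": [0, 0, 0.27], "hand": 1},
    {"dp": [0, 0.05, 0], "delta_rot": [0, 0, 0.41], "hand": 1},
    {"dp": [0, 0.07, 0], "delta_rot": [0, 0, 0.55], "hand": 1},
    {"dp": [0, 0.09, 0], "delta_rot": [0, 0, 0.69], "hand": 1},
    {"dp": [0, 0.11, -0.01], "delta_rot": [0, 0, 0.83], "hand": 1},
    {"dp": [0.005, 0.13, -0.02], "delta_rot": [0, 0, 0.97], "hand": 1},
    {"dp": [0.005, 0.15, -0.03], "delta_rot": [0, 0, 1.11], "hand": 1},
    {"dp": [0.005, 0.16, -0.04], "delta_rot": [0, 0, 1.25], "hand": 1},
    {"dp": [0.005, 0.166, -0.04], "delta_rot": [0, 0, 1.39], "hand": 1},
    {"dp": [0.005, 0.166, -0.04], "delta_rot": [0, 0, 1.53], "hand": 1},
    {"dp": [0.005, 0.166, -0.04], "delta_rot": [0, 0, 1.67], "hand": 1}
  ]
}}

```text
t: 1.5
tcp_pos: [0.5298, 0.1663, 0.2021]
tcp_rot: [-0.0, -0.053, 0.999, -0.0]
ft_force: [-0.0, 0.2, 0.1]
opening: 1.003
```

```bash
python3 cap.py c scene wrist side; python3 - <<'E'
import cv2
i=cv2.imread("pics/c_scene.png")[180:320,320:480]; cv2.imwrite("pics/cc_scene.png",cv2.resize(i,None,fx=4,fy=4,interpolation=cv2.INTER_CUBIC))
E
```

```text
(no output)
```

View pics/cc_scene.png

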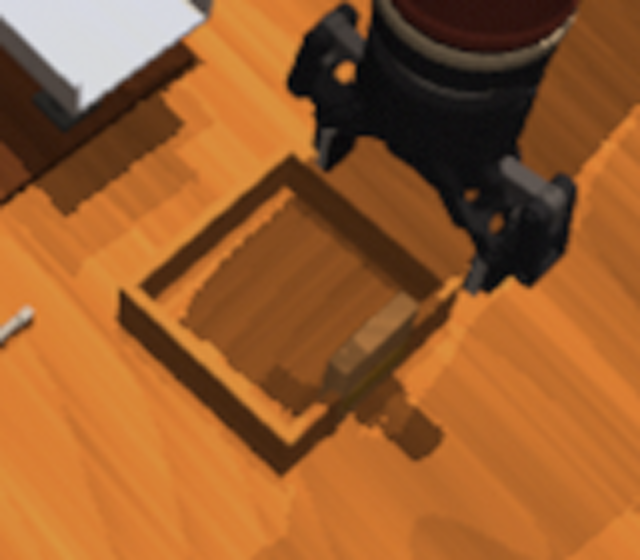

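View pics/c_wrist.png

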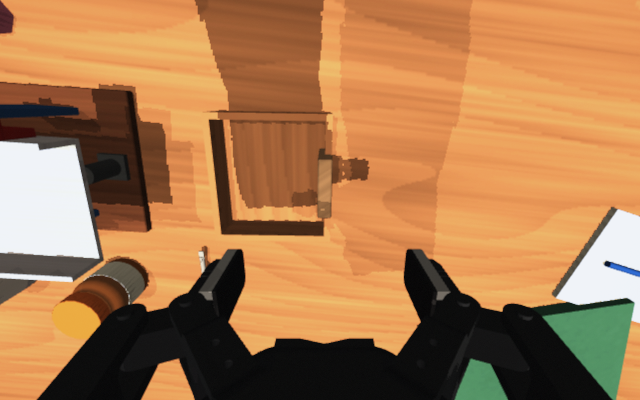

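View pics/c_side.png

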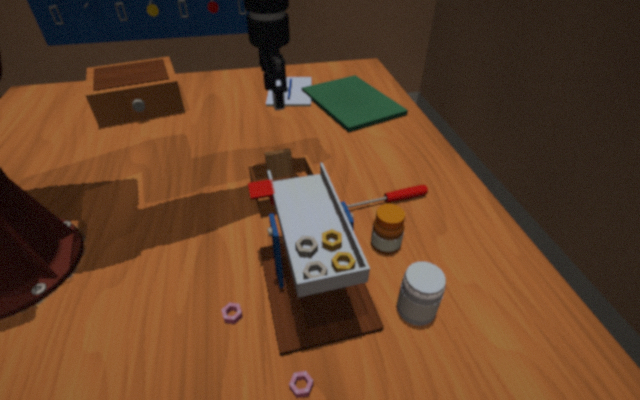

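```bash
python3 - <<'E'
from h import *; import pickle
d=pickle.load(open("pics/c.pkl","rb")); C={n:Cam(*d[n]) for n in d}
W,S=C["wrist"],C["scene"]; mm=lambda a:np.array(a)/1000.
print(W.at([[325,158],[325,212],[324,185],[317,150],[330,150]],.076), W.at([[132,270],[85,320]],.0), W.at([[110,290]],.06))
bx=[(S,mm([[-70,-65,48],[70,-65,48],[70,65,48],[70,65,0],[70,-65,0]]),[[320+290/4,180+155/4],[320+120/4,180+291/4],[320+287/4,180+448/4],[320+287/4,180+474/4],[320+121/4,180+322/4]])]
b,r=fit(bx,(.5,.2,0)); print(b,r.round(1))
bx=[(W,mm([[-63,-58,48],[63,-58,48],[-70,-65,48],[70,-65,48]]),[[216,120],[220,232],[209,112],[210,236]])]
b,r=fit(bx,(.5,.2,0)); print(b,r.round(1))
print(W.proj([[.530,.166,.076]]))
E
```

```text
[[0.4981713  0.16333717 0.076     ]
 [0.55183339 0.16952102 0.076     ]
 [0.52426368 0.16537617 0.076     ]
 [0.49161504 0.15514378 0.076     ]
 [0.49025099 0.16707295 0.076     ]] [[ 0.69757425 -0.08233036  0.        ]
 [ 0.79249325 -0.16017094  0.        ]] [[ 0.68351706 -0.06743641  0.06      ]]
[0.53531577 0.11288524 0.09624577] [[ 0.8 -3.7]
 [-0.  -0.6]
 [ 1.   0.4]
 [-1.1  2.3]
 [-0.8  1. ]]
[0.53915725 0.11107298 0.00585649] [[ 0.4 -1.4]
 [-2.2  1.5]
 [ 0.1 -1.6]
 [ 1.7  2.4]]
[[323.96852885 190.73519345]]
```

>>> {"api": "step_arm", "payload": {
  "motion": [
    {"dp": [0, 0, -0.03], "hand": 1},
    {"dp": [0, 0, -0.06], "hand": 1},
    {"dp": [0, 0, -0.09], "hand": 1},
    {"dp": [-0.002, 0, -0.11], "hand": 1},
    {"dp": [-0.002, 0, -0.13], "hand": 1},
    {"dp": [-0.002, 0, -0.14], "hand": 1},
    {"dp": [-0.002, 0, -0.15], "hand": 1},
    {"dp": [-0.002, 0, -0.15], "hand": 1}
  ]
}}

```text
invalid input at $.motion[0]: expected keys dp, delta_rot, hand
```

```bash
python3 cap.py d wrist scene
```

```text
(no output)
```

View pics/d_wrist.png

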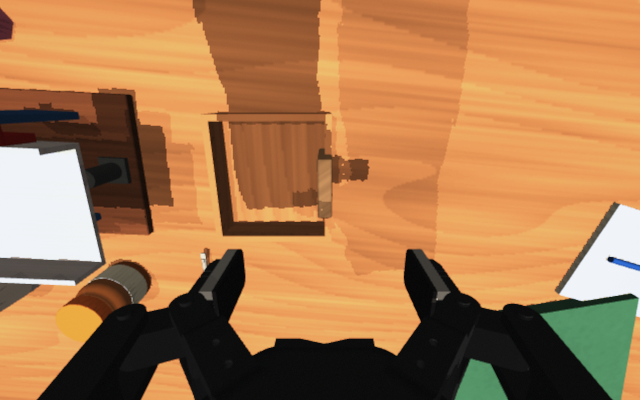

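View pics/d_scene.png

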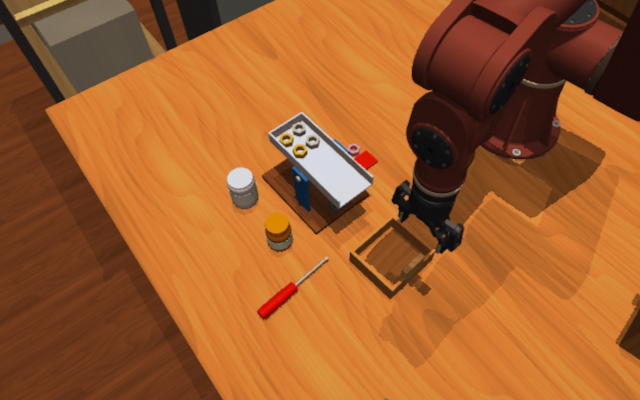

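>>> {"api": "step_arm", "payload": {
  "motion": [
    {"dp": [0, 0, -0.03], "delta_rot": [0, 0, 0], "hand": 1},
    {"dp": [0, 0, -0.06], "delta_rot": [0, 0, 0], "hand": 1},
    {"dp": [0, 0, -0.09], "delta_rot": [0, 0, 0], "hand": 1},
    {"dp": [-0.002, 0, -0.11], "delta_rot": [0, 0, 0], "hand": 1},
    {"dp": [-0.002, 0, -0.13], "delta_rot": [0, 0, 0], "hand": 1},
    {"dp": [-0.002, 0, -0.14], "delta_rot": [0, 0, 0], "hand": 1},
    {"dp": [-0.002, 0, -0.15], "delta_rot": [0, 0, 0], "hand": 1},
    {"dp": [-0.002, 0, -0.15], "delta_rot": [0, 0, 0], "hand": 1}
  ]
}}

```text
t: 2.55
tcp_pos: [0.5276, 0.1659, 0.0516]
tcp_rot: [-0.001, -0.049, 0.999, -0.0]
ft_force: [-0.8, 0.2, 1.2]
opening: 0.996
```

```bash
python3 cap.py e wrist side
```

```text
(no output)
```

View pics/e_wrist.png

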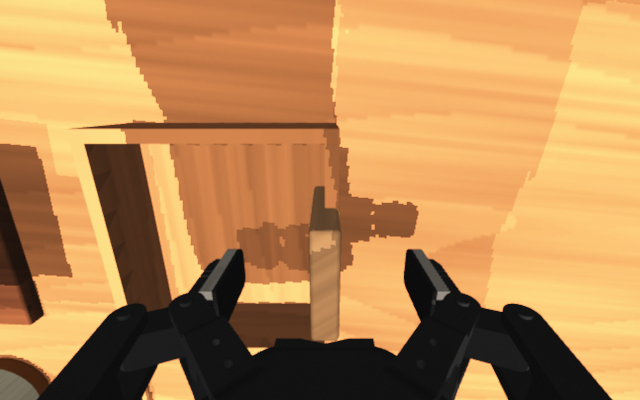

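View pics/e_side.png

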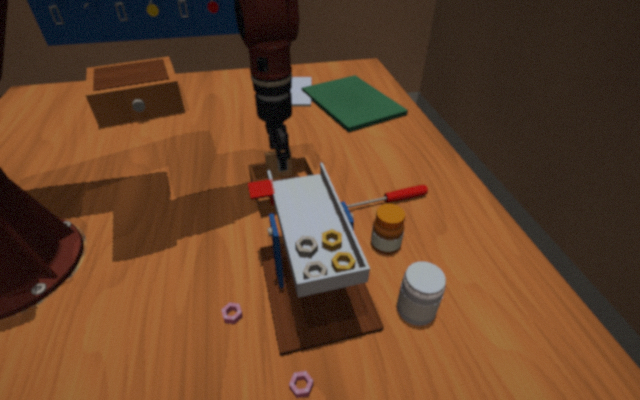

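>>> {"api": "step_arm", "payload": {
  "motion": [
    {"dp": [0, 0, 0], "delta_rot": [0, 0, 0], "hand": 0},
    {"dp": [0, 0, 0], "delta_rot": [0, 0, 0], "hand": 0},
    {"dp": [0, 0, 0], "delta_rot": [0, 0, 0], "hand": 0},
    {"dp": [0, 0, 0], "delta_rot": [0, 0, 0], "hand": 0},
    {"dp": [0, 0, 0], "delta_rot": [0, 0, 0], "hand": 0},
    {"dp": [0, 0, 0], "delta_rot": [0, 0, 0], "hand": 0},
    {"dp": [0, 0, 0], "delta_rot": [0, 0, 0], "hand": 0},
    {"dp": [0, 0, 0], "delta_rot": [0, 0, 0], "hand": 0}
  ]
}}

```text
t: 3.45
tcp_pos: [0.5281, 0.1661, 0.0526]
tcp_rot: [0.0, -0.05, 0.999, 0.0]
ft_force: [-1.6, 1.5, 5.7]
opening: 0.158
```

```bash
python3 cap.py f wrist; python3 - <<'E'
from h import *; import pickle
d=pickle.load(open("pics/f.pkl","rb")); W=Cam(*d["wrist"]); print(d["wrist"][1]["ft_force"],d["wrist"][1]["opening"])
d=pickle.load(open("pics/e.pkl","rb")); W=Cam(*d["wrist"])
print(W.at([[325,232],[325,338]],.076))
E
```

```text
[-1.61781214  1.46026777  5.65854664] 0.1579447514242465
[[0.49949548 0.16358044 0.076     ]
 [0.55588761 0.16919049 0.076     ]]
```

View pics/f_wrist.png

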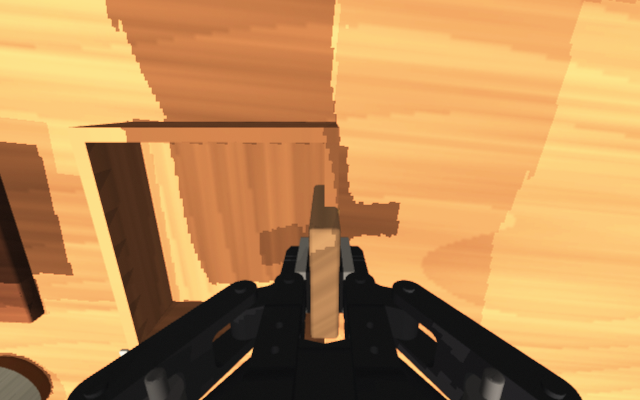

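>>> {"api": "step_arm", "payload": {
  "motion": [
    {"dp": [0.001, -0.006, 0.001], "delta_rot": [0, 0, -0.005], "hand": 0},
    {"dp": [0.002, -0.014, 0.001], "delta_rot": [0, 0, -0.01], "hand": 0},
    {"dp": [0.004, -0.024, 0.001], "delta_rot": [0, 0, -0.02], "hand": 0},
    {"dp": [0.006, -0.034, 0.001], "delta_rot": [0, 0, -0.03], "hand": 0},
    {"dp": [0.008, -0.044, 0.001], "delta_rot": [0, 0, -0.04], "hand": 0},
    {"dp": [0.01, -0.054, 0.001], "delta_rot": [0, 0, -0.05], "hand": 0},
    {"dp": [0.011, -0.064, 0.001], "delta_rot": [0, 0, -0.055], "hand": 0},
    {"dp": [0.012, -0.072, 0.001], "delta_rot": [0, 0, -0.055], "hand": 0},
    {"dp": [0.0125, -0.078, 0.001], "delta_rot": [0, 0, -0.055], "hand": 0},
    {"dp": [0.0125, -0.082, 0.001], "delta_rot": [0, 0, -0.055], "hand": 0},
    {"dp": [0.0125, -0.084, 0.001], "delta_rot": [0, 0, -0.055], "hand": 0}
  ]
}}

```text
t: 4.6
tcp_pos: [0.5404, 0.0817, 0.0533]
tcp_rot: [-0.0, -0.022, 1.0, 0.0]
ft_force: [0.5, -0.3, -3.4]
opening: 0.154
```

```bash
python3 cap.py g wrist scene;python3 - <<'E'
import cv2
i=cv2.imread("pics/g_scene.png")[140:290,280:480]; cv2.imwrite("pics/gc_scene.png",cv2.resize(i,None,fx=4,fy=4,interpolation=cv2.INTER_CUBIC))
E
```

```text
(no output)
```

View pics/g_wrist.png

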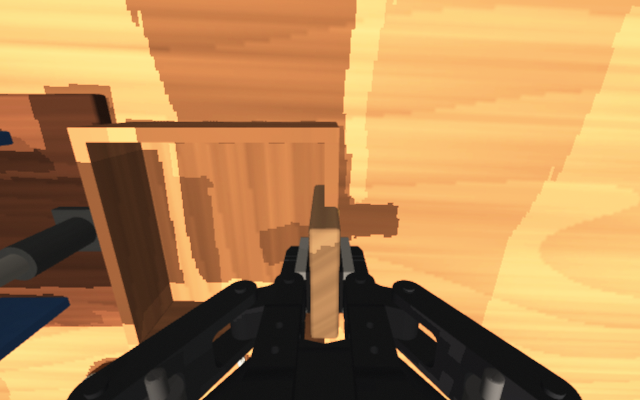

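View pics/gc_scene.png

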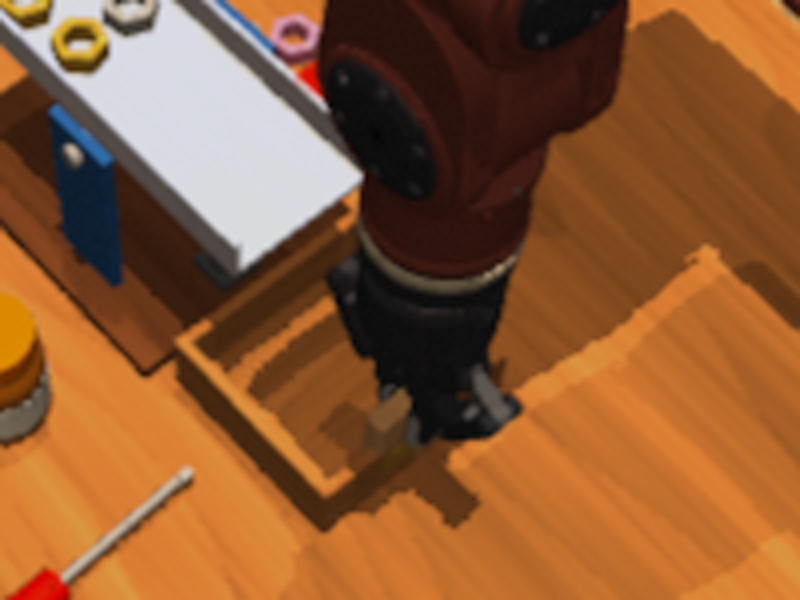

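>>> {"api": "step_arm", "payload": {
  "motion": [
    {"dp": [0, -0.002, -0.0005], "delta_rot": [0, 0, 0], "hand": 0},
    {"dp": [0, -0.004, -0.0005], "delta_rot": [0, 0, 0], "hand": 0},
    {"dp": [0, -0.006, -0.0005], "delta_rot": [0, 0, 0], "hand": 0},
    {"dp": [0, -0.008, -0.0005], "delta_rot": [0, 0, 0], "hand": 0}
  ]
}}

```text
t: 5.1
tcp_pos: [0.5405, 0.0739, 0.0528]
tcp_rot: [0.0, -0.022, 1.0, -0.0]
ft_force: [0.0, -0.1, -3.9]
opening: 0.152
```

>>> {"api": "step_arm", "payload": {
  "motion": [
    {"dp": [0, -0.001, 0], "delta_rot": [0, 0, 0], "hand": 0},
    {"dp": [0, -0.002, 0], "delta_rot": [0, 0, 0], "hand": 0}
  ]
}}

```text
t: 5.3
tcp_pos: [0.5405, 0.0719, 0.0528]
tcp_rot: [-0.0, -0.022, 1.0, -0.0]
ft_force: [0.7, 0.2, -3.9]
opening: 0.157
```

>>> {"api": "step_arm", "payload": {
  "motion": [
    {"dp": [0, -0.001, 0], "delta_rot": [0, 0, 0], "hand": 0},
    {"dp": [0, -0.002, 0], "delta_rot": [0, 0, 0], "hand": 0}
  ]
}}

```text
t: 5.5
tcp_pos: [0.5405, 0.0699, 0.0528]
tcp_rot: [0.0, -0.022, 1.0, -0.0]
ft_force: [-0.5, 0.3, -3.2]
opening: 0.158
```

>>> {"api": "step_arm", "payload": {
  "motion": [
    {"dp": [0, 0, -0.0005], "delta_rot": [0, 0, 0], "hand": 0},
    {"dp": [0, 0, -0.001], "delta_rot": [0, 0, 0], "hand": 0},
    {"dp": [0, -0.001, -0.001], "delta_rot": [0, 0, 0], "hand": 0}
  ]
}}

```text
t: 5.8
tcp_pos: [0.5408, 0.0696, 0.0526]
tcp_rot: [0.0, -0.022, 1.0, 0.0]
ft_force: [-2.2, 4.3, 4.0]
opening: 0.158
```

>>> {"api": "step_arm", "payload": {
  "motion": [
    {"dp": [0, -0.001, 0], "delta_rot": [0, 0, 0], "hand": 0},
    {"dp": [0, -0.001, 0], "delta_rot": [0, 0, 0], "hand": 0}
  ]
}}

```text
t: 6.0
tcp_pos: [0.5406, 0.0694, 0.0525]
tcp_rot: [0.0, -0.023, 1.0, 0.001]
ft_force: [-2.3, 6.8, 6.1]
opening: 0.155
```

>>> {"api": "step_arm", "payload": {
  "motion": [
    {"dp": [0, -0.001, 0], "delta_rot": [0, 0, 0], "hand": 0},
    {"dp": [0, -0.001, 0], "delta_rot": [0, 0, 0], "hand": 0}
  ]
}}

```text
t: 6.2
tcp_pos: [0.5403, 0.0692, 0.0526]
tcp_rot: [0.0, -0.023, 1.0, 0.002]
ft_force: [-4.7, 12.5, 7.3]
opening: 0.158
```

>>> {"api": "step_arm", "payload": {
  "motion": [
    {"dp": [0, 0.001, 0], "delta_rot": [0, 0, 0], "hand": 0},
    {"dp": [0, 0.0012, 0], "delta_rot": [0, 0, 0], "hand": 0}
  ]
}}

```text
t: 6.4
tcp_pos: [0.5404, 0.0692, 0.0526]
tcp_rot: [0.0, -0.023, 1.0, 0.001]
ft_force: [-4.6, 4.2, 8.2]
opening: 0.157
```

```bash
python3 cap.py i wrist;python3 - <<'E'
import cv2
i=cv2.imread("pics/i_wrist.png")[80:400,0:360]; cv2.imwrite("pics/ic_wrist.png",cv2.resize(i,None,fx=2,fy=1.8,interpolation=cv2.INTER_CUBIC))
E
```

```text
(no output)
```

View pics/ic_wrist.png

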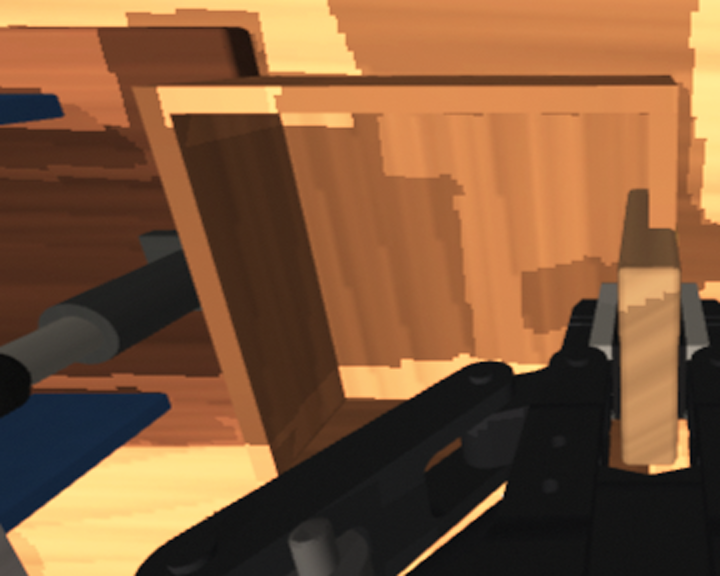

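>>> {"api": "step_arm", "payload": {
  "motion": [
    {"dp": [0, 0, 0], "delta_rot": [0, 0, 0], "hand": 1},
    {"dp": [0, 0, 0], "delta_rot": [0, 0, 0], "hand": 1},
    {"dp": [0, 0, 0], "delta_rot": [0, 0, 0], "hand": 1},
    {"dp": [0, 0, 0], "delta_rot": [0, 0, 0], "hand": 1},
    {"dp": [0, 0, 0], "delta_rot": [0, 0, 0], "hand": 1},
    {"dp": [0, 0, 0], "delta_rot": [0, 0, 0], "hand": 1},
    {"dp": [0, 0, 0.02], "delta_rot": [0, 0, 0], "hand": 1},
    {"dp": [0, 0, 0.05], "delta_rot": [0, 0, 0], "hand": 1},
    {"dp": [0, 0.01, 0.09], "delta_rot": [0, 0, 0], "hand": 1},
    {"dp": [0, 0.02, 0.13], "delta_rot": [0, 0, 0], "hand": 1},
    {"dp": [0, 0.02, 0.16], "delta_rot": [0, 0, 0], "hand": 1},
    {"dp": [0, 0.02, 0.17], "delta_rot": [0, 0, 0], "hand": 1}
  ]
}}

```text
t: 7.65
tcp_pos: [0.542, 0.0885, 0.2252]
tcp_rot: [0.002, -0.022, 1.0, -0.0]
ft_force: [1.6, -0.5, -0.6]
opening: 0.996
```

```bash
python3 cap.py j wrist scene side;python3 - <<'E'
import cv2
i=cv2.imread("pics/j_wrist.png")[80:320,0:400]; cv2.imwrite("pics/jc_wrist.png",cv2.resize(i,None,fx=2,fy=2,interpolation=cv2.INTER_CUBIC))
i=cv2.imread("pics/j_scene.png")[100:280,240:440]; cv2.imwrite("pics/jc_scene.png",cv2.resize(i,None,fx=3,fy=3,interpolation=cv2.INTER_CUBIC))
E
```

```text
(no output)
```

View pics/jc_wrist.png

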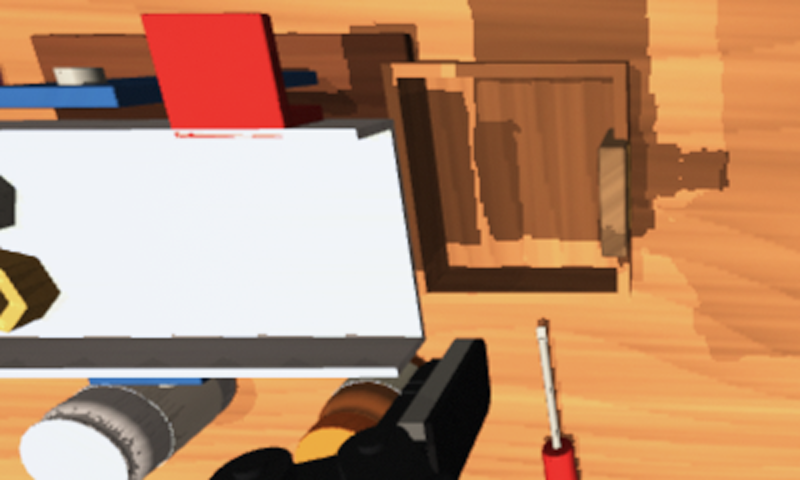

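View pics/jc_scene.png

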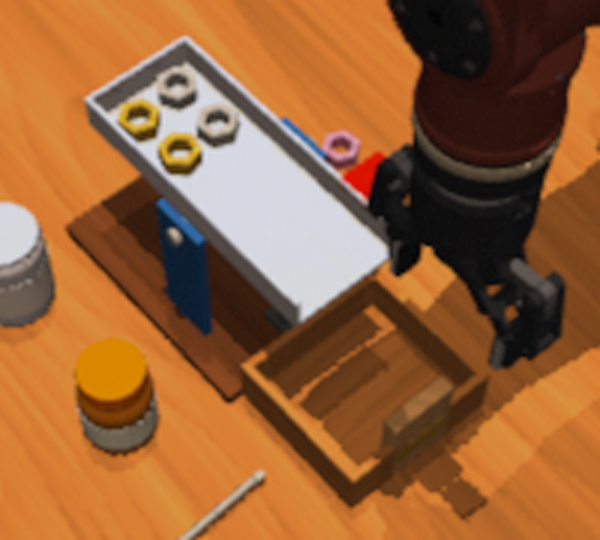

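View pics/j_side.png

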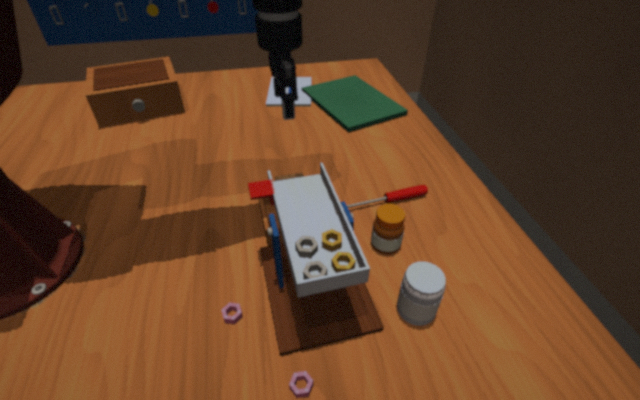

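```bash
python3 - <<'E'
from h import *; import pickle
d=pickle.load(open("pics/j.pkl","rb")); C={n:Cam(*d[n]) for n in d}
W,S=C["wrist"],C["scene"]; mm=lambda a:np.array(a)/1000.
p=W.at([[71.5,87.5],[134,86.5],[142,143],[87,145]],.160);print(p.round(4),p.mean(0))
sx=np.array([.5503,-.1326]);Rm=R.from_euler('z',.0455).as_matrix()[:2,:2]
print((p[:,:2]-sx)@Rm)
bx=[(S,mm([[70,-65,48],[70,65,48],[-70,65,48],[70,65,0]]),[[321.7,223.3],[358.3,262.3],[402.3,226],[359,267.7]])]
b,r=fit(bx,(.5,.0,0));print(b,r.round(1)); print(Rm.T@(b[:2]-sx),b[2]-.0455)
print("press pt",sx+Rm@[-.070,.079])
E
```

```text
[[ 0.4599 -0.0814  0.16  ]
 [ 0.4575 -0.0402  0.16  ]
 [ 0.4943 -0.0409  0.16  ]
 [ 0.4975 -0.0797  0.16  ]] [ 0.47730284 -0.06053377  0.16      ]
[[-0.08794345  0.05530151]
 [-0.08852079  0.09655783]
 [-0.0517367   0.09411631]
 [-0.05037398  0.05527182]]
[0.54369831 0.01512572 0.05817179] [[-1.1 -0.8]
 [ 0.5 -1. ]
 [ 1.5 -1.2]
 [-1.   2.7]]
[1.24345183e-04 1.47873107e-01] 0.012671788198172954
press pt [ 0.47677919 -0.05686566]
```

>>> {"api": "step_arm", "payload": {
  "motion": [
    {"dp": [-0.005, -0.01, 0], "delta_rot": [0, 0, 0], "hand": 0},
    {"dp": [-0.015, -0.025, 0], "delta_rot": [0, 0, 0], "hand": 0},
    {"dp": [-0.03, -0.045, 0], "delta_rot": [0, 0, 0], "hand": 0},
    {"dp": [-0.045, -0.07, 0], "delta_rot": [0, 0, 0], "hand": 0},
    {"dp": [-0.055, -0.095, 0], "delta_rot": [0, 0, 0], "hand": 0},
    {"dp": [-0.062, -0.12, 0], "delta_rot": [0, 0, 0], "hand": 0},
    {"dp": [-0.065, -0.137, 0], "delta_rot": [0, 0, 0], "hand": 0},
    {"dp": [-0.065, -0.145, -0.008], "delta_rot": [0, 0, 0], "hand": 0},
    {"dp": [-0.065, -0.145, -0.018], "delta_rot": [0, 0, 0], "hand": 0},
    {"dp": [-0.065, -0.145, -0.028], "delta_rot": [0, 0, 0], "hand": 0},
    {"dp": [-0.065, -0.145, -0.035], "delta_rot": [0, 0, 0], "hand": 0},
    {"dp": [-0.065, -0.145, -0.038], "delta_rot": [0, 0, 0], "hand": 0}
  ]
}}

```text
t: 9.0
tcp_pos: [0.4749, -0.0559, 0.1825]
tcp_rot: [-0.001, -0.023, 1.0, 0.0]
ft_force: [-1.0, 0.3, -0.5]
opening: 0.004
```

```bash
python3 cap.py k wrist side;python3 - <<'E'
import cv2
from bench import bot
o=bot.get_obs(); print(o["tcp_pos"],o["ft_force"],o["opening"])
i=cv2.imread("pics/k_side.png")[120:320,200:400]; cv2.imwrite("pics/kc_side.png",cv2.resize(i,None,fx=3,fy=3,interpolation=cv2.INTER_CUBIC))
E
```

```text
[ 0.47520063 -0.05620991  0.18318756] [-0.27012195 -1.16735286  0.47407316] 0.004058730570690592
```

View pics/k_wrist.png

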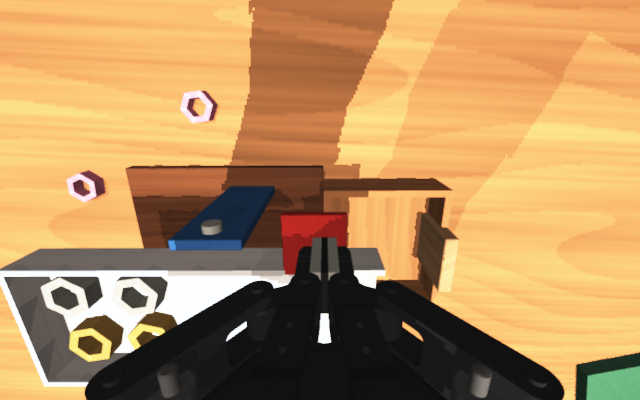

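View pics/kc_side.png

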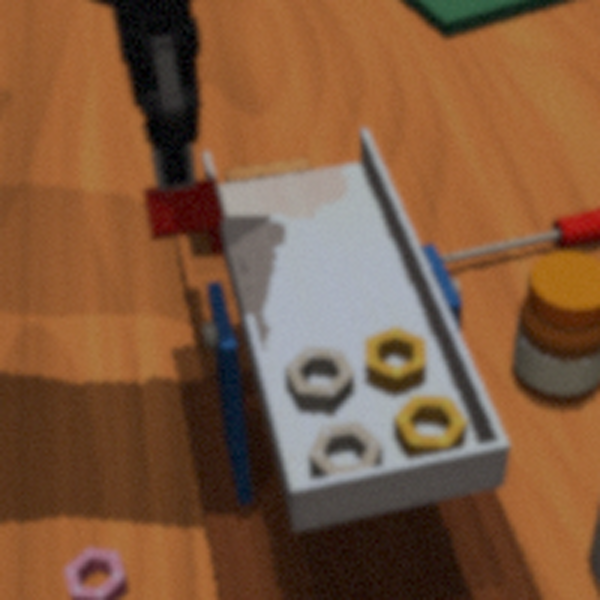

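>>> {"api": "step_arm", "payload": {
  "motion": [
    {"dp": [0, 0, -0.004], "delta_rot": [0, 0, 0], "hand": 0},
    {"dp": [0, 0, -0.008], "delta_rot": [0, 0, 0], "hand": 0},
    {"dp": [0, 0, -0.01], "delta_rot": [0, 0, 0], "hand": 0},
    {"dp": [0, 0, -0.012], "delta_rot": [0, 0, 0], "hand": 0}
  ]
}}

```text
t: 9.5
tcp_pos: [0.4755, -0.0568, 0.1717]
tcp_rot: [0.0, -0.022, 1.0, -0.0]
ft_force: [0.3, -0.0, 0.0]
opening: -0.003
```

>>> {"api": "step_arm", "payload": {
  "motion": [
    {"dp": [0, 0, -0.002], "delta_rot": [0, 0, 0], "hand": 0},
    {"dp": [0, 0, -0.004], "delta_rot": [0, 0, 0], "hand": 0}
  ]
}}

```text
t: 9.7
tcp_pos: [0.4756, -0.0561, 0.1681]
tcp_rot: [0.0, -0.022, 1.0, 0.001]
ft_force: [-2.1, 6.2, 7.8]
opening: 0.002
```

>>> {"api": "step_arm", "payload": {
  "motion": [
    {"dp": [0, 0, -0.002], "delta_rot": [0, 0, 0], "hand": 0},
    {"dp": [0, 0, -0.004], "delta_rot": [0, 0, 0], "hand": 0}
  ]
}}

```text
t: 9.9
tcp_pos: [0.4757, -0.0559, 0.1642]
tcp_rot: [0.001, -0.022, 1.0, 0.001]
ft_force: [-1.9, 6.7, 7.9]
opening: -0.004
```

>>> {"api": "step_arm", "payload": {
  "motion": [
    {"dp": [0, 0.001, -0.002], "delta_rot": [0, 0, 0], "hand": 0},
    {"dp": [0, 0.002, -0.004], "delta_rot": [0, 0, 0], "hand": 0}
  ]
}}

```text
t: 10.1
tcp_pos: [0.4758, -0.0546, 0.1602]
tcp_rot: [0.0, -0.022, 1.0, 0.0]
ft_force: [-2.4, 0.7, 5.8]
opening: 0.001
```

>>> {"api": "step_arm", "payload": {
  "motion": [
    {"dp": [0, 0.001, -0.002], "delta_rot": [0, 0, 0], "hand": 0},
    {"dp": [0, 0.002, -0.004], "delta_rot": [0, 0, 0], "hand": 0}
  ]
}}

```text
t: 10.3
tcp_pos: [0.4759, -0.0532, 0.1562]
tcp_rot: [0.0, -0.022, 1.0, -0.001]
ft_force: [-1.1, -2.4, 4.9]
opening: 0.002
```

>>> {"api": "step_arm", "payload": {
  "motion": [
    {"dp": [0, 0.001, -0.002], "delta_rot": [0, 0, 0], "hand": 0},
    {"dp": [0, 0.0015, -0.004], "delta_rot": [0, 0, 0], "hand": 0}
  ]
}}

```text
t: 10.5
tcp_pos: [0.476, -0.0518, 0.1523]
tcp_rot: [0.001, -0.022, 1.0, -0.001]
ft_force: [-1.5, -1.5, 5.1]
opening: 0.004
```

>>> {"api": "step_arm", "payload": {
  "motion": [
    {"dp": [0, 0.0004, -0.002], "delta_rot": [0, 0, 0], "hand": 0},
    {"dp": [0, 0.0008, -0.004], "delta_rot": [0, 0, 0], "hand": 0}
  ]
}}

```text
t: 10.7
tcp_pos: [0.4761, -0.0511, 0.1483]
tcp_rot: [0.001, -0.022, 1.0, -0.001]
ft_force: [0.2, -2.1, 4.6]
opening: -0.004
```

>>> {"api": "step_arm", "payload": {
  "motion": [
    {"dp": [0, 0.0003, -0.002], "delta_rot": [0, 0, 0], "hand": 0},
    {"dp": [0, 0.0006, -0.004], "delta_rot": [0, 0, 0], "hand": 0}
  ]
}}

```text
t: 10.9
tcp_pos: [0.4761, -0.0504, 0.1443]
tcp_rot: [0.001, -0.022, 1.0, -0.001]
ft_force: [-0.6, -1.3, 4.7]
opening: 0.001
```

>>> {"api": "step_arm", "payload": {
  "motion": [
    {"dp": [0, 0.0003, -0.002], "delta_rot": [0, 0, 0], "hand": 0},
    {"dp": [0, 0.0005, -0.003], "delta_rot": [0, 0, 0], "hand": 0}
  ]
}}

```text
t: 11.1
tcp_pos: [0.4761, -0.0498, 0.1412]
tcp_rot: [0.001, -0.022, 1.0, -0.0]
ft_force: [-0.8, -1.8, 4.4]
opening: -0.002
```

>>> {"api": "step_arm", "payload": {
  "motion": [
    {"dp": [0, 0.0001, -0.001], "delta_rot": [0, 0, 0], "hand": 0},
    {"dp": [0, 0.0002, -0.002], "delta_rot": [0, 0, 0], "hand": 0}
  ]
}}

```text
t: 11.3
tcp_pos: [0.4757, -0.0492, 0.1389]
tcp_rot: [0.0, -0.022, 1.0, -0.0]
ft_force: [0.1, -0.5, 2.1]
opening: 0.0
```

>>> {"api": "step_arm", "payload": {
  "motion": [
    {"dp": [0, 0.0001, -0.001], "delta_rot": [0, 0, 0], "hand": 0},
    {"dp": [0, 0.0002, -0.002], "delta_rot": [0, 0, 0], "hand": 0}
  ]
}}

```text
t: 11.5
tcp_pos: [0.4753, -0.0489, 0.1366]
tcp_rot: [-0.0, -0.022, 1.0, 0.0]
ft_force: [0.2, -0.7, 3.3]
opening: -0.001
```

```bash
python3 cap.py l side scene;python3 - <<'E'
import cv2
i=cv2.imread("pics/l_side.png")[120:320,200:400]; cv2.imwrite("pics/lc_side.png",cv2.resize(i,None,fx=3,fy=3,interpolation=cv2.INTER_CUBIC))
E
```

```text
(no output)
```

View pics/lc_side.png

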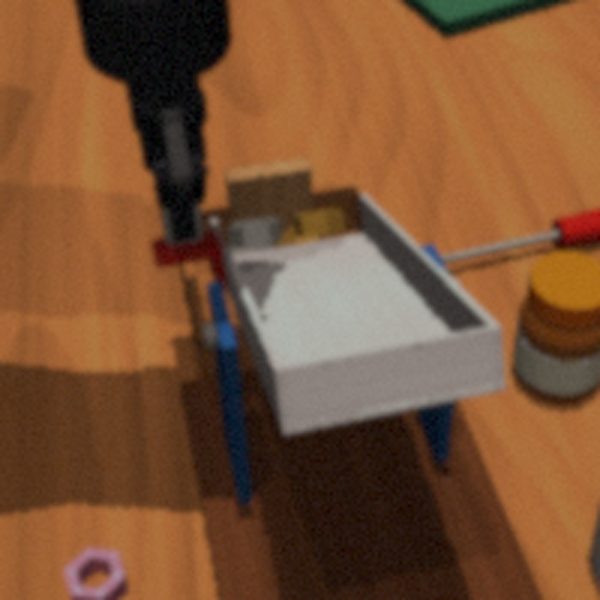

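>>> {"api": "step_arm", "payload": {
  "motion": [
    {"dp": [0, 0, -0.001], "delta_rot": [0, 0, 0], "hand": 0},
    {"dp": [0, 0.0002, -0.002], "delta_rot": [0, 0, 0], "hand": 0}
  ]
}}

```text
t: 11.8
tcp_pos: [0.4754, -0.0488, 0.1348]
tcp_rot: [-0.0, -0.022, 1.0, -0.0]
ft_force: [-1.5, -0.1, 3.1]
opening: 0.005
```

>>> {"api": "step_arm", "payload": {
  "motion": [
    {"dp": [0, 0, -0.001], "delta_rot": [0, 0, 0], "hand": 0},
    {"dp": [0, 0.0001, -0.002], "delta_rot": [0, 0, 0], "hand": 0}
  ]
}}

```text
t: 12.0
tcp_pos: [0.4755, -0.0487, 0.1327]
tcp_rot: [-0.0, -0.022, 1.0, -0.0]
ft_force: [-1.4, 0.1, 3.9]
opening: -0.002
```

>>> {"api": "step_arm", "payload": {
  "motion": [
    {"dp": [0, 0, -0.001], "delta_rot": [0, 0, 0], "hand": 0},
    {"dp": [0, 0, -0.0015], "delta_rot": [0, 0, 0], "hand": 0}
  ]
}}

```text
t: 12.2
tcp_pos: [0.4755, -0.0487, 0.1312]
tcp_rot: [0.0, -0.022, 1.0, -0.0]
ft_force: [-0.8, -0.4, 3.1]
opening: 0.0
```

>>> {"api": "step_arm", "payload": {
  "motion": [
    {"dp": [0, 0, -0.001], "delta_rot": [0, 0, 0], "hand": 0},
    {"dp": [0, 0, -0.0015], "delta_rot": [0, 0, 0], "hand": 0}
  ]
}}

```text
t: 12.4
tcp_pos: [0.4756, -0.0487, 0.1298]
tcp_rot: [0.0, -0.022, 1.0, -0.0]
ft_force: [0.2, 0.0, 4.1]
opening: 0.004
```

>>> {"api": "step_arm", "payload": {
  "motion": [
    {"dp": [0, 0, -0.001], "delta_rot": [0, 0, 0], "hand": 0},
    {"dp": [0, 0, -0.0015], "delta_rot": [0, 0, 0], "hand": 0}
  ]
}}

```text
t: 12.6
tcp_pos: [0.4756, -0.0487, 0.1283]
tcp_rot: [0.0, -0.022, 1.0, 0.0]
ft_force: [0.4, -0.3, 2.6]
opening: 0.001
```

>>> {"api": "step_arm", "payload": {
  "motion": [
    {"dp": [0, 0, -0.001], "delta_rot": [0, 0, 0], "hand": 0},
    {"dp": [0, 0, -0.0015], "delta_rot": [0, 0, 0], "hand": 0}
  ]
}}

```text
t: 12.8
tcp_pos: [0.4755, -0.0487, 0.1267]
tcp_rot: [0.0, -0.022, 1.0, 0.0]
ft_force: [-0.1, -0.7, 3.3]
opening: 0.0
```

>>> {"api": "step_arm", "payload": {
  "motion": [
    {"dp": [0, 0, -0.001], "delta_rot": [0, 0, 0], "hand": 0},
    {"dp": [0, 0, -0.0015], "delta_rot": [0, 0, 0], "hand": 0}
  ]
}}

```text
t: 13.0
tcp_pos: [0.4756, -0.0487, 0.1252]
tcp_rot: [0.0, -0.022, 1.0, 0.0]
ft_force: [0.6, 0.2, 3.0]
opening: 0.001
```

>>> {"api": "step_arm", "payload": {
  "motion": [
    {"dp": [0, 0, -0.001], "delta_rot": [0, 0, 0], "hand": 0},
    {"dp": [0, 0, -0.0015], "delta_rot": [0, 0, 0], "hand": 0}
  ]
}}

```text
t: 13.2
tcp_pos: [0.4755, -0.0487, 0.1237]
tcp_rot: [0.0, -0.022, 1.0, 0.0]
ft_force: [-0.2, 0.6, 4.4]
opening: -0.001
```

>>> {"api": "step_arm", "payload": {
  "motion": [
    {"dp": [0, 0, -0.001], "delta_rot": [0, 0, 0], "hand": 0},
    {"dp": [0, 0, -0.0015], "delta_rot": [0, 0, 0], "hand": 0}
  ]
}}

```text
t: 13.4
tcp_pos: [0.4755, -0.0487, 0.1222]
tcp_rot: [-0.0, -0.022, 1.0, 0.0]
ft_force: [0.7, 0.2, 3.6]
opening: 0.002
```

>>> {"api": "step_arm", "payload": {
  "motion": [
    {"dp": [0, 0, -0.001], "delta_rot": [0, 0, 0], "hand": 0},
    {"dp": [0, 0, -0.0015], "delta_rot": [0, 0, 0], "hand": 0}
  ]
}}

```text
t: 13.6
tcp_pos: [0.4756, -0.0488, 0.1209]
tcp_rot: [0.0, -0.022, 1.0, -0.0]
ft_force: [-0.9, 0.1, 8.4]
opening: -0.0
```

```bash
python3 cap.py n side scene wrist;python3 - <<'E'
import cv2
i=cv2.imread("pics/n_side.png")[120:320,200:400]; cv2.imwrite("pics/nc_side.png",cv2.resize(i,None,fx=3,fy=3,interpolation=cv2.INTER_CUBIC))
i=cv2.imread("pics/n_scene.png")[100:280,240:440]; cv2.imwrite("pics/nc_scene.png",cv2.resize(i,None,fx=3,fy=3,interpolation=cv2.INTER_CUBIC))
E
```

```text
(no output)
```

View pics/nc_side.png

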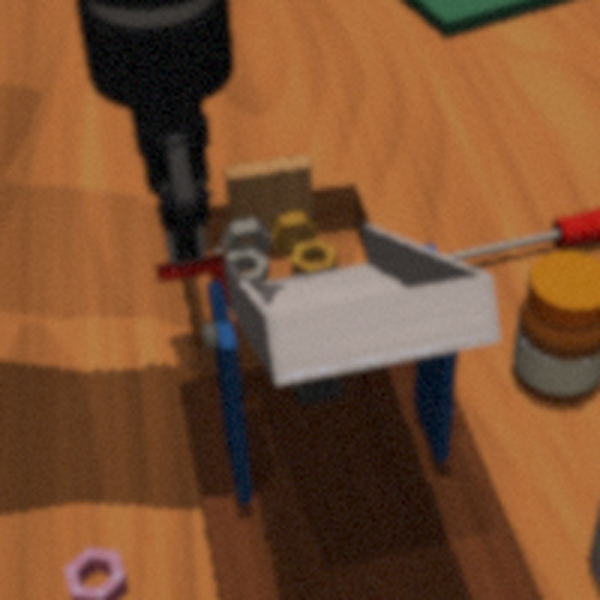

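View pics/nc_scene.png

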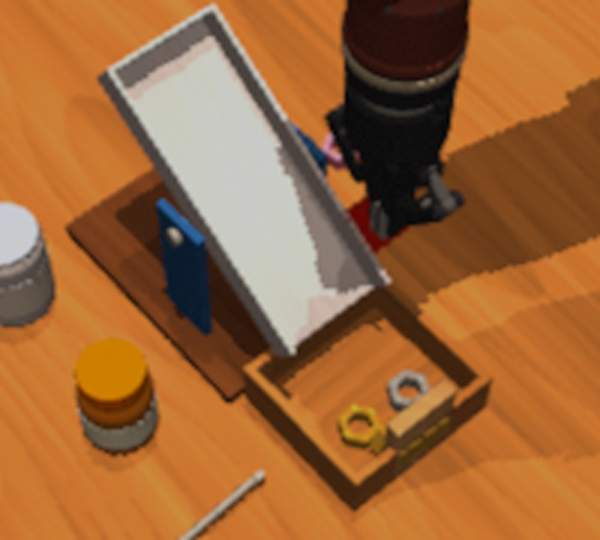

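View pics/n_wrist.png

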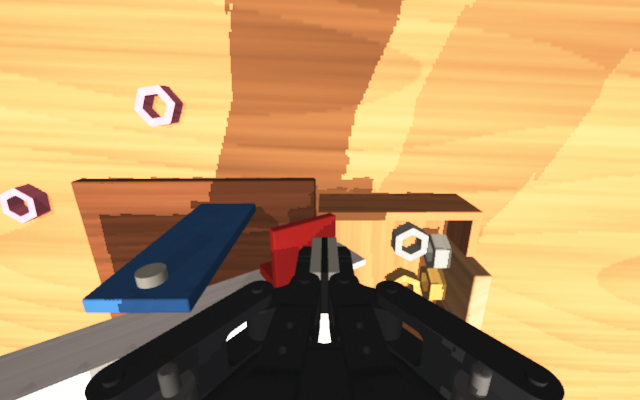

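>>> {"api": "step_arm", "payload": {
  "motion": [
    {"dp": [0, 0, -0.0005], "delta_rot": [0, 0, 0], "hand": 0},
    {"dp": [0, 0, -0.001], "delta_rot": [0, 0, 0], "hand": 0},
    {"dp": [0, 0, -0.001], "delta_rot": [0, 0, 0], "hand": 0}
  ]
}}

```text
t: 14.05
tcp_pos: [0.4757, -0.0488, 0.1202]
tcp_rot: [0.0, -0.022, 1.0, -0.0]
ft_force: [-1.4, 0.7, 11.0]
opening: -0.001
```

>>> {"api": "step_arm", "payload": {
  "motion": [
    {"dp": [0, 0, -0.0005], "delta_rot": [0, 0, 0], "hand": 0},
    {"dp": [0, 0, -0.0005], "delta_rot": [0, 0, 0], "hand": 0},
    {"dp": [0, 0, -0.0005], "delta_rot": [0, 0, 0], "hand": 0}
  ]
}}

```text
t: 14.35
tcp_pos: [0.4757, -0.0488, 0.1199]
tcp_rot: [0.0, -0.022, 1.0, -0.0]
ft_force: [-2.1, -0.3, 13.1]
opening: 0.003
```

>>> {"api": "step_arm", "payload": {
  "motion": [
    {"dp": [0, 0, 0], "delta_rot": [0, 0, 0], "hand": 0},
    {"dp": [0, 0, 0], "delta_rot": [0, 0, 0], "hand": 0},
    {"dp": [0, 0, 0], "delta_rot": [0, 0, 0], "hand": 0},
    {"dp": [0, 0, 0], "delta_rot": [0, 0, 0], "hand": 0},
    {"dp": [0, 0, 0], "delta_rot": [0, 0, 0], "hand": 0},
    {"dp": [0, 0, 0], "delta_rot": [0, 0, 0], "hand": 0}
  ]
}}

```text
t: 14.95
tcp_pos: [0.4757, -0.0488, 0.1199]
tcp_rot: [0.0, -0.022, 1.0, -0.0]
ft_force: [-1.7, 0.3, 12.6]
opening: 0.002
```

>>> {"api": "step_arm", "payload": {
  "motion": [
    {"dp": [0, 0, 0], "delta_rot": [0, 0, 0], "hand": 0},
    {"dp": [0, 0, 0], "delta_rot": [0, 0, 0], "hand": 0},
    {"dp": [0, 0, 0], "delta_rot": [0, 0, 0], "hand": 0},
    {"dp": [0, 0, 0], "delta_rot": [0, 0, 0], "hand": 0}
  ]
}}

```text
t: 15.35
tcp_pos: [0.4757, -0.0488, 0.1199]
tcp_rot: [0.0, -0.022, 1.0, -0.0]
ft_force: [-1.9, -0.7, 12.3]
opening: -0.001
```

```bash
python3 cap.py o side wrist;python3 - <<'E'
import cv2,numpy as np
i=cv2.imread("pics/o_side.png")[160:260,240:340]; j=cv2.imread("pics/o_wrist.png")[180:300,340:500]
a=cv2.resize(i,(400,400),interpolation=cv2.INTER_CUBIC); b=cv2.resize(j,(400,400),interpolation=cv2.INTER_CUBIC)
cv2.imwrite("pics/oc.png",np.hstack([a,b]))
E
```

```text
(no output)
```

View pics/oc.png

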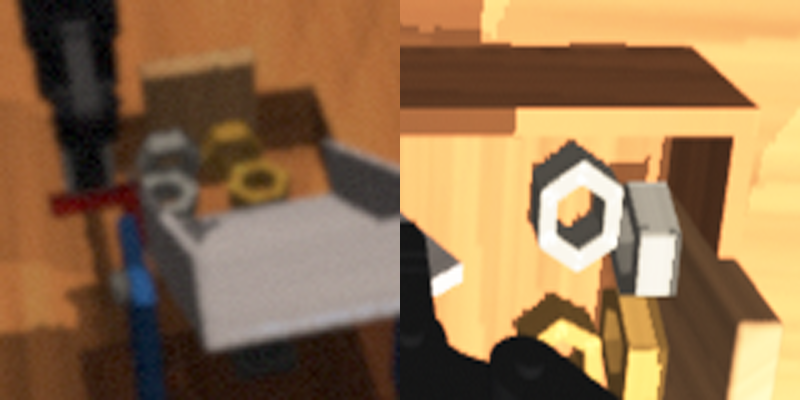

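>>> {"api": "step_arm", "payload": {
  "motion": [
    {"dp": [0, 0, 0.001], "delta_rot": [0, 0, 0], "hand": 0},
    {"dp": [0, 0, 0.003], "delta_rot": [0, 0, 0], "hand": 0},
    {"dp": [0, 0, 0.005], "delta_rot": [0, 0, 0], "hand": 0},
    {"dp": [0, 0, 0.007], "delta_rot": [0, 0, 0], "hand": 0},
    {"dp": [0, 0, 0.009], "delta_rot": [0, 0, 0], "hand": 0},
    {"dp": [0, 0, 0.011], "delta_rot": [0, 0, 0], "hand": 0},
    {"dp": [0, 0, 0.013], "delta_rot": [0, 0, 0], "hand": 0},
    {"dp": [0, 0, 0.015], "delta_rot": [0, 0, 0], "hand": 0},
    {"dp": [0, -0.0004, 0.017], "delta_rot": [0, 0, 0], "hand": 0},
    {"dp": [0, -0.0008, 0.019], "delta_rot": [0, 0, 0], "hand": 0},
    {"dp": [0, -0.0012, 0.021], "delta_rot": [0, 0, 0], "hand": 0},
    {"dp": [0, -0.0016, 0.023], "delta_rot": [0, 0, 0], "hand": 0}
  ]
}}

```text
t: 16.65
tcp_pos: [0.4753, -0.0502, 0.1424]
tcp_rot: [-0.0, -0.022, 1.0, 0.0]
ft_force: [-0.7, 4.8, 3.3]
opening: -0.0
```

>>> {"api": "step_arm", "payload": {
  "motion": [
    {"dp": [0, -0.0005, 0.002], "delta_rot": [0, 0, 0], "hand": 0},
    {"dp": [0, -0.001, 0.004], "delta_rot": [0, 0, 0], "hand": 0},
    {"dp": [0, -0.0016, 0.006], "delta_rot": [0, 0, 0], "hand": 0},
    {"dp": [0, -0.0022, 0.008], "delta_rot": [0, 0, 0], "hand": 0},
    {"dp": [0, -0.0028, 0.01], "delta_rot": [0, 0, 0], "hand": 0},
    {"dp": [0, -0.0034, 0.012], "delta_rot": [0, 0, 0], "hand": 0}
  ]
}}

```text
t: 17.25
tcp_pos: [0.4756, -0.0538, 0.1545]
tcp_rot: [0.0, -0.022, 1.0, -0.0]
ft_force: [-0.1, 3.4, 2.7]
opening: -0.003
```

>>> {"api": "step_arm", "payload": {
  "motion": [
    {"dp": [0, -0.0006, 0.0015], "delta_rot": [0, 0, 0], "hand": 0},
    {"dp": [0, -0.0012, 0.003], "delta_rot": [0, 0, 0], "hand": 0},
    {"dp": [0, -0.0018, 0.0045], "delta_rot": [0, 0, 0], "hand": 0},
    {"dp": [0, -0.0024, 0.006], "delta_rot": [0, 0, 0], "hand": 0}
  ]
}}

```text
t: 17.65
tcp_pos: [0.4756, -0.0562, 0.1604]
tcp_rot: [0.0, -0.022, 1.0, -0.0]
ft_force: [0.4, 2.6, 3.4]
opening: 0.001
```

>>> {"api": "step_arm", "payload": {
  "motion": [
    {"dp": [0, 0, 0.0015], "delta_rot": [0, 0, 0], "hand": 0},
    {"dp": [0, -0.0003, 0.003], "delta_rot": [0, 0, 0], "hand": 0},
    {"dp": [0, -0.0006, 0.0045], "delta_rot": [0, 0, 0], "hand": 0},
    {"dp": [0, -0.001, 0.0055], "delta_rot": [0, 0, 0], "hand": 0}
  ]
}}

```text
t: 18.05
tcp_pos: [0.4756, -0.0575, 0.166]
tcp_rot: [0.0, -0.022, 1.0, -0.0]
ft_force: [0.4, -1.2, 2.9]
opening: 0.005
```

>>> {"api": "step_arm", "payload": {
  "motion": [
    {"dp": [0, 0, 0.001], "delta_rot": [0, 0, 0], "hand": 0},
    {"dp": [0, 0, 0.002], "delta_rot": [0, 0, 0], "hand": 0},
    {"dp": [0, 0, 0.003], "delta_rot": [0, 0, 0], "hand": 0},
    {"dp": [0, 0, 0.004], "delta_rot": [0, 0, 0], "hand": 0}
  ]
}}

```text
t: 18.45
tcp_pos: [0.4754, -0.0571, 0.1698]
tcp_rot: [-0.0, -0.022, 1.0, -0.0]
ft_force: [0.9, -1.1, 1.6]
opening: -0.002
```

>>> {"api": "step_arm", "payload": {
  "motion": [
    {"dp": [0, 0, 0.001], "delta_rot": [0, 0, 0], "hand": 0},
    {"dp": [0, 0, 0.002], "delta_rot": [0, 0, 0], "hand": 0},
    {"dp": [0, 0, 0.003], "delta_rot": [0, 0, 0], "hand": 0},
    {"dp": [0, 0, 0.004], "delta_rot": [0, 0, 0], "hand": 0}
  ]
}}

```text
t: 18.85
tcp_pos: [0.4753, -0.0569, 0.1737]
tcp_rot: [-0.0, -0.022, 1.0, 0.0]
ft_force: [-0.5, -1.0, -0.9]
opening: 0.001
```

Contact is lost at the level position. I'll retreat upward and check.

>>> {"api": "step_arm", "payload": {
  "motion": [
    {"dp": [0, 0, 0.005], "delta_rot": [0, 0, 0], "hand": 0},
    {"dp": [0, 0, 0.015], "delta_rot": [0, 0, 0], "hand": 0},
    {"dp": [0, 0, 0.03], "delta_rot": [0, 0, 0], "hand": 0},
    {"dp": [-0.01, 0, 0.05], "delta_rot": [0, 0, 0], "hand": 0},
    {"dp": [-0.03, 0, 0.07], "delta_rot": [0, 0, 0], "hand": 0},
    {"dp": [-0.05, 0, 0.08], "delta_rot": [0, 0, 0], "hand": 0},
    {"dp": [-0.06, 0, 0.08], "delta_rot": [0, 0, 0], "hand": 0},
    {"dp": [-0.06, 0, 0.08], "delta_rot": [0, 0, 0], "hand": 0}
  ]
}}

```text
t: 19.65
tcp_pos: [0.4149, -0.0571, 0.2542]
tcp_rot: [0.0, -0.022, 1.0, -0.0]
ft_force: [-0.6, -0.2, 0.6]
opening: 0.0
```

```bash
python3 cap.py p side scene;python3 - <<'E'
import cv2,numpy as np
i=cv2.imread("pics/p_side.png")[120:320,200:440]; cv2.imwrite("pics/pc_side.png",cv2.resize(i,None,fx=3,fy=3,interpolation=cv2.INTER_CUBIC))
i=cv2.imread("pics/p_scene.png")[100:290,220:440]; cv2.imwrite("pics/pc_scene.png",cv2.resize(i,None,fx=3,fy=3,interpolation=cv2.INTER_CUBIC))
E
```

```text
(no output)
```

View pics/pc_side.png

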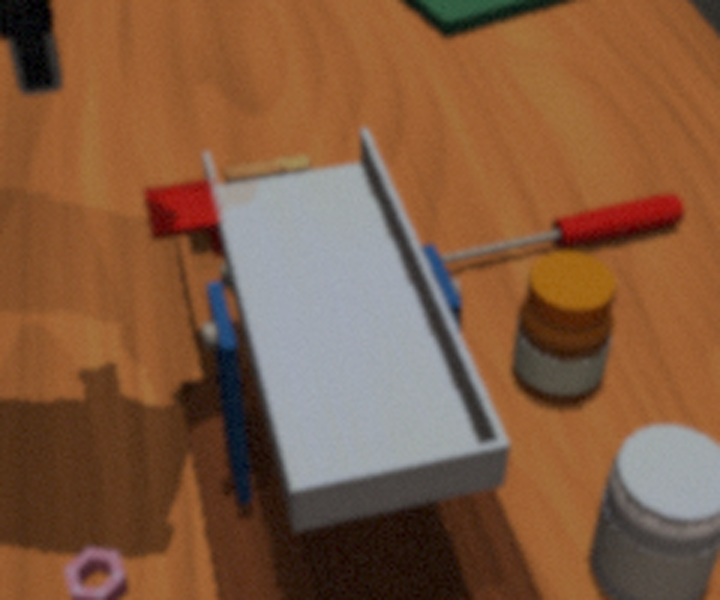

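View pics/pc_scene.png

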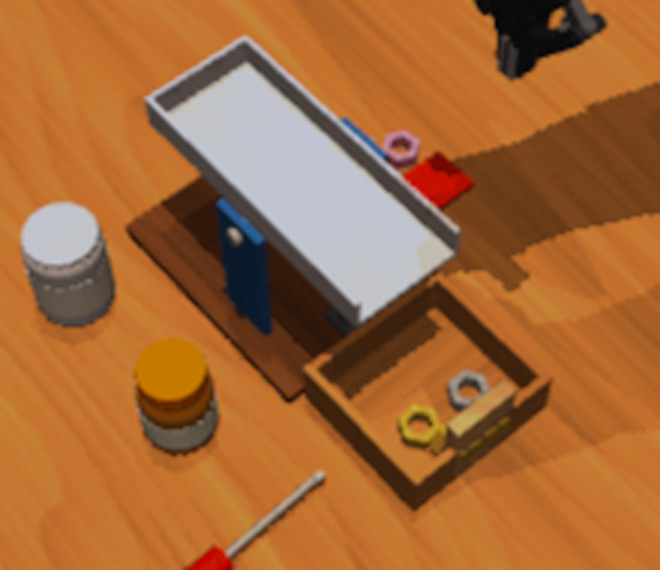

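```bash
python3 - <<'E'
import cv2,numpy as np
from h import *; import pickle
a=cv2.cvtColor(cv2.imread("pics/j_scene.png"),6).astype(np.float32);
for t in "lnp":
  b=cv2.cvtColor(cv2.imread(f"pics/{t}_scene.png"),6).astype(np.float32)
  for nm,(x,y,w,h) in dict(boxleft=(316,222,36,40),boxfront=(345,245,30,28),boxright=(385,215,25,25),base=(262,180,40,50)).items():
    print(t,nm,cv2.phaseCorrelate(a[y:y+h,x:x+w],b[y:y+h,x:x+w],cv2.createHanningWindow((w,h),cv2.CV_32F)))
S=Cam(pickle.load(open("pics/p.pkl","rb"))["scene"][0])
print(S.proj([[.54,.08,.048],[.54,.085,.048]]))
E
```

```text
l boxleft ((-0.5253355137714983, -0.5004568426020235), 0.9842351615428925)
l boxfront ((0.012332354739847062, 0.593771444925741), 0.9368807968828413)
l boxright ((0.6729293758486286, 0.9657879579044568), 0.9699175037384034)
l base ((-0.04637896569135336, 0.13471245950572808), 0.9778371760845185)
n boxleft ((-2.445169974281427, -0.8979160778025275), 0.2731596052646637)
n boxfront ((0.2546374959563362, 0.6326639984876401), 0.8778921906153361)
n boxright ((1.2589034056490807, 1.3962083219345072), 0.848996940612793)
n base ((-0.16014629399130698, 0.9543927875781222), 0.30470806908607484)
p boxleft ((0.31211756347801156, -0.11023411235900582), 0.23711509373452927)
p boxfront ((0.2522613847987447, 0.6478062047458977), 0.8433896040916443)
p boxright ((1.1463445996625694, 1.1893759000255546), 0.49893657989501955)
p base ((-0.18240207425559873, 0.7045249212331015), 0.1494273851811886)
[[381.75964201 242.69049783]
 [383.21459344 244.26146504]]
```

>>> {"api": "step_arm", "payload": {
  "motion": [
    {"dp": [0, 0.02, 0], "delta_rot": [0, 0, 0], "hand": 0},
    {"dp": [0.01, 0.05, 0], "delta_rot": [0, 0, 0], "hand": 0},
    {"dp": [0.03, 0.085, 0], "delta_rot": [0, 0, 0], "hand": 0},
    {"dp": [0.06, 0.12, 0], "delta_rot": [0, 0, 0], "hand": 0},
    {"dp": [0.09, 0.15, 0], "delta_rot": [0, 0, 0], "hand": 0},
    {"dp": [0.11, 0.165, 0], "delta_rot": [0, 0, 0], "hand": 0},
    {"dp": [0.124, 0.172, 0], "delta_rot": [0, 0, 0], "hand": 0},
    {"dp": [0.124, 0.172, 0], "delta_rot": [0, 0, 0], "hand": 0},
    {"dp": [0.124, 0.172, 0], "delta_rot": [0, 0, 0], "hand": 0}
  ]
}}

```text
t: 20.65
tcp_pos: [0.5393, 0.1149, 0.2527]
tcp_rot: [-0.001, -0.022, 1.0, -0.0]
ft_force: [0.6, -0.8, 0.8]
opening: -0.001
```

```bash
python3 cap.py r wrist;python3 - <<'E'
import cv2,numpy as np
i=cv2.imread("pics/r_wrist.png")[90:260,60:360]; cv2.imwrite("pics/rc_wrist.png",cv2.resize(i,None,fx=2.6,fy=2.6,interpolation=cv2.INTER_CUBIC))
E
```

```text
(no output)
```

View pics/rc_wrist.png

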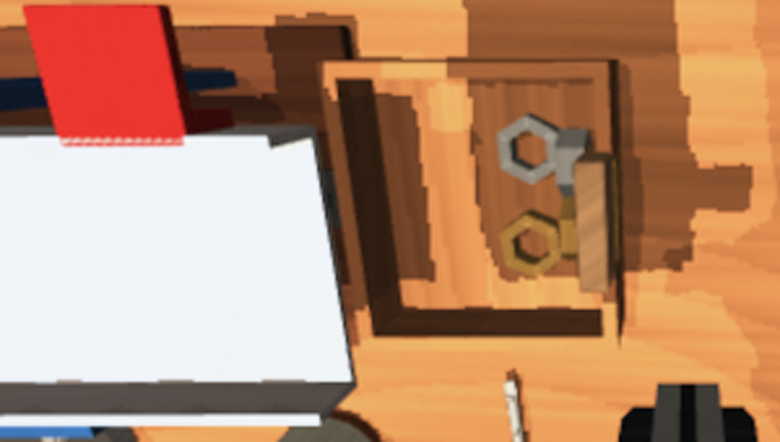

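>>> {"api": "step_arm", "payload": {
  "motion": [
    {"dp": [0.001, 0.003, -0.03], "delta_rot": [0, 0, 0], "hand": 0},
    {"dp": [0.001, 0.007, -0.07], "delta_rot": [0, 0, 0], "hand": 0},
    {"dp": [0.001, 0.01, -0.11], "delta_rot": [0, 0, 0], "hand": 0},
    {"dp": [0.001, 0.01, -0.145], "delta_rot": [0, 0, 0], "hand": 0},
    {"dp": [0.001, 0.01, -0.17], "delta_rot": [0, 0, 0], "hand": 0},
    {"dp": [0.001, 0.01, -0.185], "delta_rot": [0, 0, 0], "hand": 0},
    {"dp": [0.001, 0.01, -0.195], "delta_rot": [0, 0, 0], "hand": 0},
    {"dp": [0.001, 0.01, -0.198], "delta_rot": [0, 0, 0], "hand": 0}
  ]
}}

```text
t: 21.5
tcp_pos: [0.5398, 0.1244, 0.0552]
tcp_rot: [-0.001, -0.022, 1.0, -0.0]
ft_force: [0.3, -0.1, 0.2]
opening: 0.002
```

>>> {"api": "step_arm", "payload": {
  "motion": [
    {"dp": [0, -0.003, 0], "delta_rot": [0, 0, 0], "hand": 0},
    {"dp": [0, -0.006, 0], "delta_rot": [0, 0, 0], "hand": 0},
    {"dp": [0, -0.009, 0], "delta_rot": [0, 0, 0], "hand": 0},
    {"dp": [0, -0.012, 0], "delta_rot": [0, 0, 0], "hand": 0}
  ]
}}

```text
t: 21.9
tcp_pos: [0.541, 0.1126, 0.0564]
tcp_rot: [0.001, -0.022, 1.0, 0.0]
ft_force: [0.7, -0.7, 0.3]
opening: 0.001
```

```bash
python3 cap.py s wrist scene
```

```text
(no output)
```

View pics/s_wrist.png

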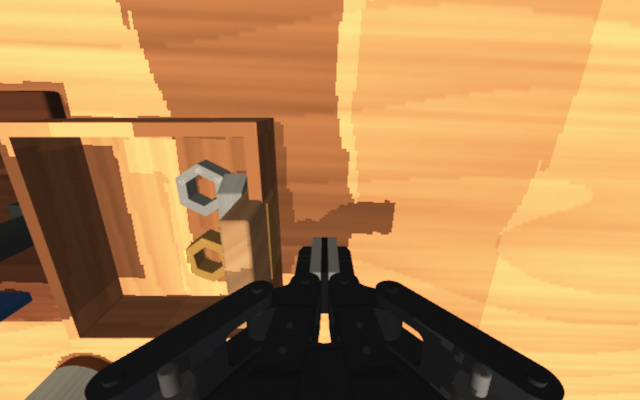

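>>> {"api": "step_arm", "payload": {
  "motion": [
    {"dp": [0, -0.003, 0], "delta_rot": [0, 0, 0], "hand": 0},
    {"dp": [0, -0.006, 0], "delta_rot": [0, 0, 0], "hand": 0},
    {"dp": [0, -0.008, 0], "delta_rot": [0, 0, 0], "hand": 0}
  ]
}}

```text
t: 22.3
tcp_pos: [0.5405, 0.1046, 0.0558]
tcp_rot: [-0.0, -0.022, 1.0, -0.0]
ft_force: [-0.7, -0.0, -0.8]
opening: -0.0
```

>>> {"api": "step_arm", "payload": {
  "motion": [
    {"dp": [0, -0.001, 0], "delta_rot": [0, 0, 0], "hand": 0},
    {"dp": [0, -0.002, 0], "delta_rot": [0, 0, 0], "hand": 0},
    {"dp": [0, -0.003, 0], "delta_rot": [0, 0, 0], "hand": 0}
  ]
}}

```text
t: 22.6
tcp_pos: [0.5405, 0.1019, 0.0558]
tcp_rot: [0.0, -0.022, 1.0, 0.0]
ft_force: [0.3, 0.8, 0.1]
opening: -0.0
```

>>> {"api": "step_arm", "payload": {
  "motion": [
    {"dp": [0, -0.001, 0], "delta_rot": [0, 0, 0], "hand": 0},
    {"dp": [0, -0.002, 0], "delta_rot": [0, 0, 0], "hand": 0}
  ]
}}

```text
t: 22.8
tcp_pos: [0.5405, 0.0999, 0.0558]
tcp_rot: [-0.0, -0.022, 1.0, 0.0]
ft_force: [-0.2, 0.0, -0.1]
opening: -0.001
```

>>> {"api": "step_arm", "payload": {
  "motion": [
    {"dp": [0, -0.001, 0], "delta_rot": [0, 0, 0], "hand": 0},
    {"dp": [0, -0.002, 0], "delta_rot": [0, 0, 0], "hand": 0}
  ]
}}

```text
t: 23.0
tcp_pos: [0.5405, 0.0978, 0.0558]
tcp_rot: [-0.0, -0.022, 1.0, 0.0]
ft_force: [-0.2, -0.4, -0.9]
opening: 0.001
```

>>> {"api": "step_arm", "payload": {
  "motion": [
    {"dp": [0, -0.001, 0], "delta_rot": [0, 0, 0], "hand": 0},
    {"dp": [0, -0.002, 0], "delta_rot": [0, 0, 0], "hand": 0}
  ]
}}

```text
t: 23.2
tcp_pos: [0.5405, 0.0958, 0.0558]
tcp_rot: [-0.0, -0.022, 1.0, -0.0]
ft_force: [0.4, -0.0, -1.3]
opening: -0.0
```

>>> {"api": "step_arm", "payload": {
  "motion": [
    {"dp": [0, -0.001, 0], "delta_rot": [0, 0, 0], "hand": 0},
    {"dp": [0, -0.002, 0], "delta_rot": [0, 0, 0], "hand": 0}
  ]
}}

```text
t: 23.4
tcp_pos: [0.5405, 0.0938, 0.0558]
tcp_rot: [0.0, -0.022, 1.0, 0.0]
ft_force: [-0.5, 1.2, 0.5]
opening: 0.004
```

>>> {"api": "step_arm", "payload": {
  "motion": [
    {"dp": [0, -0.001, 0], "delta_rot": [0, 0, 0], "hand": 0},
    {"dp": [0, -0.002, 0], "delta_rot": [0, 0, 0], "hand": 0}
  ]
}}

```text
t: 23.6
tcp_pos: [0.5405, 0.0923, 0.0558]
tcp_rot: [0.0, -0.022, 1.0, 0.001]
ft_force: [0.3, 3.4, 0.8]
opening: 0.003
```

Contact made; now a little more until it is firm.

>>> {"api": "step_arm", "payload": {
  "motion": [
    {"dp": [0, -0.0005, 0], "delta_rot": [0, 0, 0], "hand": 0},
    {"dp": [0, -0.001, 0], "delta_rot": [0, 0, 0], "hand": 0}
  ]
}}

```text
t: 23.8
tcp_pos: [0.5405, 0.0911, 0.0558]
tcp_rot: [0.0, -0.022, 1.0, 0.0]
ft_force: [0.1, 4.0, 0.0]
opening: -0.002
```

>>> {"api": "step_arm", "payload": {
  "motion": [
    {"dp": [0, -0.0005, 0], "delta_rot": [0, 0, 0], "hand": 0},
    {"dp": [0, -0.001, 0], "delta_rot": [0, 0, 0], "hand": 0}
  ]
}}

```text
t: 24.0
tcp_pos: [0.5404, 0.0901, 0.0558]
tcp_rot: [-0.0, -0.022, 1.0, 0.0]
ft_force: [-0.8, 6.1, 1.2]
opening: -0.002
```

>>> {"api": "step_arm", "payload": {
  "motion": [
    {"dp": [0, -0.0005, 0], "delta_rot": [0, 0, 0], "hand": 0},
    {"dp": [0, -0.001, 0], "delta_rot": [0, 0, 0], "hand": 0}
  ]
}}

```text
t: 24.2
tcp_pos: [0.5402, 0.09, 0.0558]
tcp_rot: [-0.0, -0.022, 1.0, 0.001]
ft_force: [-0.9, 10.7, 1.3]
opening: -0.005
```

>>> {"api": "step_arm", "payload": {
  "motion": [
    {"dp": [0, 0.004, 0], "delta_rot": [0, 0, 0], "hand": 0},
    {"dp": [0, 0.015, 0], "delta_rot": [0, 0, 0], "hand": 0},
    {"dp": [0, 0.03, 0], "delta_rot": [0, 0, 0], "hand": 0},
    {"dp": [0, 0.035, 0.03], "delta_rot": [0, 0, 0], "hand": 0},
    {"dp": [0, 0.035, 0.07], "delta_rot": [0, 0, 0], "hand": 0},
    {"dp": [0, 0.035, 0.11], "delta_rot": [0, 0, 0], "hand": 0},
    {"dp": [0, 0.045, 0.15], "delta_rot": [0, 0, 0], "hand": 0},
    {"dp": [0, 0.06, 0.17], "delta_rot": [0, 0, 0], "hand": 0},
    {"dp": [0, 0.06, 0.17], "delta_rot": [0, 0, 0], "hand": 0},
    {"dp": [0, 0.06, 0.17], "delta_rot": [0, 0, 0], "hand": 0}
  ]
}}

```text
t: 25.2
tcp_pos: [0.5404, 0.1497, 0.2256]
tcp_rot: [0.0, -0.023, 1.0, -0.0]
ft_force: [0.3, 0.6, -0.1]
opening: -0.005
```

```bash
python3 cap.py u scene side wrist;python3 - <<'E'
import cv2,numpy as np
i=cv2.imread("pics/u_scene.png")[100:330,220:450]; cv2.imwrite("pics/uc_scene.png",cv2.resize(i,(600,600),interpolation=cv2.INTER_CUBIC))
a=cv2.cvtColor(cv2.imread("pics/j_scene.png"),6).astype(np.float32);b=cv2.cvtColor(cv2.imread("pics/u_scene.png"),6).astype(np.float32)
for nm,(x,y,w,h) in dict(boxfront=(345,245,30,28),boxright=(385,215,25,25)).items():
    print(nm,cv2.phaseCorrelate(a[y:y+h,x:x+w],b[y:y+h,x:x+w],cv2.createHanningWindow((w,h),cv2.CV_32F)))
E
```

```text
boxfront ((-0.33236190696079326, 0.34822402536261343), 1.1125494702657064)
boxright ((-0.003744027547661233, 0.6823539336645457), 1.0866766838073731)
```

View pics/uc_scene.png

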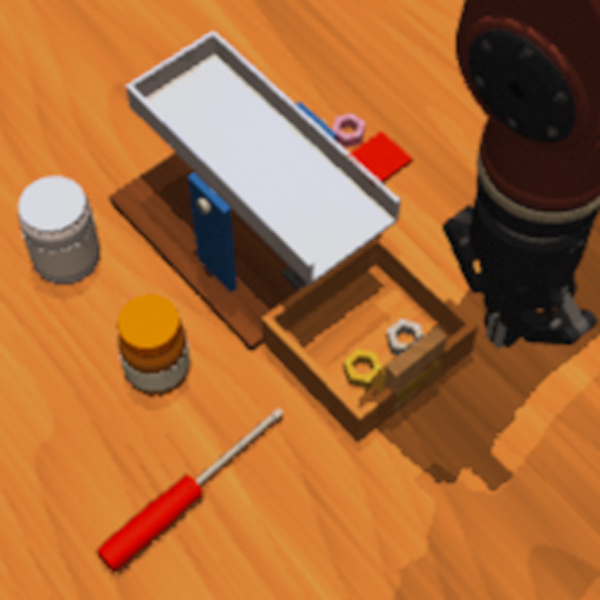

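View pics/u_wrist.png

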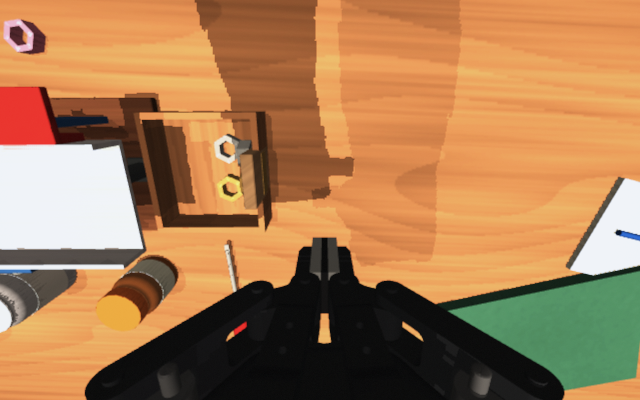

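View pics/u_side.png

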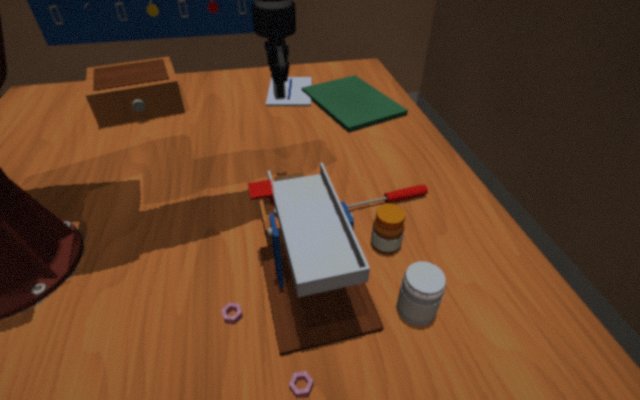

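The box is home again and flush. The tray is empty and level, the four nuts are in the box, and the jar, tin and driver haven't moved.

```bash
python3 -c "
from bench import bot; print(bot.close_job())"
```

```text
the job is handed in; nothing more can be done
None
```

The job is done and handed in at about 25 s of the 70 s allowed. The box is flush against the stand's base, all four nuts are in it, and the tray is empty and level.

- **Box:** I gripped it by the pale grip and slid it along until it pushed back at about 12 N against the fence. At that point it was centred and square to within about 0.02 rad.
- **Tray:** I pressed the red plate down in 1 to 4 mm steps until it met the rubber stop, about 50 mm down. I then held it there at 12 to 13 N for over half a second. The highest force I read on the tray was about 13 N. I eased it up in contact all the way, and the force faded to zero at level.
- **Nuts:** They slid out before the tray reached the stop, at roughly 33 mm down. While the tray was held on the stop, the pictures showed two steel and two brass nuts in the box. One steel and one brass nut lean against the wall behind the grip.
- **Box moved by the nuts:** The pictures after the dump showed the box knocked out about 2 to 3 mm, still within the 151 mm limit. I pushed it back with closed fingers until it pressed against the fence at about 11 N. So the box received a second push after the dump.
- **Last checks:** In the final pictures the box was back within about 1 mm of where I first set it. The jar, tin and screwdriver were unmoved, and the gripper was touching nothing.
- **Disagreement:** A camera fit taken after the first push put the box centre at 148 mm rather than 145 mm. I trusted the contact force, because the camera calibration is only good to 2 mm or so.

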